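Hang the dish carriers to dry and rack the clay stamps

ROBOT

A 7-joint arm with a two-finger parallel gripper is mounted at the origin on the work surface. World frame = base frame: x ahead of the robot, y to its left, z up, the work surface at z = 0. Lengths are in m, angles in rad, forces in N, time in s.
With the tool pointing down it reaches from about 0.35 to 0.9 m from the base axis. Payload 7.2 kg.
Tool frame: the origin (TCP) lies at the centre of the arm's flange, where the gripper is bolted on; the fingertips stand 173 mm ahead of it and the grasp point (between the pads) lies 155 mm ahead of it (manip.grip_depth is the distance from the TCP to the grasp point, in m); z points along the fingers, y is the line along which they close (so a half turn about z gives the same grasp; the last joint's range is limited). The gripper opens to 85 mm and grips with 20 to 120 N. Pads are 22 mm wide; open, the fingers measure 114 mm over their backs; the gripper's body (76 mm by 85 mm) begins 54 mm behind the grasp point. The pads swing forward as they close: fully open they stand 13 mm farther back than shut.
Start: joints at [-1.187, 0.411, -0.013, 1.596, 0.006, 1.134, -0.082], TCP at [0.273, 0.562, 0.405] pointing down, gripper open.
Joint ranges: [-2.95, 2.95], [-0.29, 1.99], [-1.47, 1.44], [0.14, 2.54], [-1.03, 4.17], [0.13, 1.85], [-2.86, 2.86]. Speed limits (rad/s): [2.39, 2.39, 3.01, 3.01, 3.14, 3.14, 3.14].

INTERFACE

Orientations are given as a unit quaternion [w, x, y, z].
In Python, from station import manip gives the robot as it stands. The module is installed in compiled form; this text tells all that it offers.
- The arm moves only by the tool send_rows, never from a script. Its argument "plan" is a list of rows, each an object of numbers: "tx", "ty", "tz": the shift along the tool's x, y, z in mm; "twist": the turn about the tool's z in degrees; "fingers": the finger opening in mm, from 0 to 85.4. In form: [{"tx": .., "ty": .., "tz": .., "twist": .., "fingers": ..}, ...]. A call has 1 to 8 rows; each row is the pose to reach, as a shift and turn from the pose commanded when the call began, along the tool's axes at that moment; what a row does not reach only later rows make up. A row lasts 1/8 s, in which the tool goes at most 62.5 mm and 10.7 degrees, less where a joint would pass 70% of its speed; a pose out of reach is approached as far as the arm can. A call with a gripper value outside its range is refused whole. The fingers move at their own pace and stop on an object; the grip force is fixed at half the most. Time passes only in rows, so rows that repeat a pose let the fingers close. It gives the time, the measured TCP pose, the force, the opening and the grip force at its end, in the units of the state.
- manip.read_state(): the state, without advancing time (a new reading comes with each control period).
- manip.read_camera(name): name is "side" or "top" or "wrist"; returns a dict with "pixels" (400x640x3 uint8, red, green, blue), "range_z" (400x640 float32, m along the optical axis (not along the pixel's ray), 0 where there is no reading), "fx", "fy", "cx", "cy" (pixels), "view" (4x4, takes a point from world to camera coordinates). Camera axes: x right, y down, z forward; pixel columns grow to the right and rows downward; lengths in m; the calibration is good to about 2 mm. A picture is of the moment at which its call begins.
- manip.hand_in(): hands the job in; it is judged then, once.
The state is a dict: "clock": time; "q": joint angles; "joint_velocities": joint speeds; "tau": joint torques, N m; "tool_pos": TCP position; "tool_rot": TCP orientation; "force": force on the tool from outside, world axes, zero at the start; "ft_torque": the same for the moment, N m; "grip_width": opening from 0.0 (shut) to 1.0 (fully open); "grasp_force": force on a finger pad.
Only numpy, scipy, OpenCV 4.12 (cv2) and the standard library are available. Lean on these libraries where they do the work, as an engineer would, in place of code of your own. Each camera call takes 0.05 s, during which the arm holds its last target. There are 200 camera calls.

TASK

The pressing session is over: stand every wooden clay stamp upright and fully home in a bore of the stamp block, and hang every dish carrier on the drying rail, each one centred on a black ring of its own (any ring will do). Hook each carrier onto the bare right-hand end of the bar and slide it along to its ring without ever lifting it over the ringed part; keep the dishes level and leave the bowl and the tin alone.

Things in the scene. Friction and masses are not known exactly. Their poses are not given: they have to be found in the camera images.
- rail: Drying rail, fixed: round steel bar, 16 mm diameter, along the rail's y, between two wooden posts (22 mm wide in y, 30 mm in x, 210 mm tall, centred at y = -217 and +217 mm; feet 130 mm in x, 35 mm in y, 16 mm tall). Origin on the table under the bar's middle; x level and square to the bar, away from the robot; z up. Black tape rings at y = +150, +70, -10 mm are the marks.
- rail_mid (a point): Middle of the bar, on its axis, 187 mm above the table (the bar's top is at 195 mm); axes as the rail's. The bar from y = -205 to -60 mm is bare: the right-hand end seen from the robot, where carriers are hooked on (one centred at y = -130 mm clears everything).
- block: Wooden stamp block, fixed, 85 x 225 x 42 mm (x, y, z), with three round blind bores, 58 mm in diameter (with a 3 mm chamfer) and 28 mm deep, in a row along its y axis at y = -70, 0, +70 mm. Origin: centre of its underside.
- bowl: Bystander: a terracotta bowl, 110 mm across, 50 mm tall, loose. Origin: centre of its underside.
- tin: Bystander: a closed dark steel tin, 80 mm across, 110 mm tall, loose. Origin: centre of its underside.
- mark0 (a point): Centre, on the bar's axis, of a black tape ring (26 mm wide along the bar), at y = 150 mm of the rail (the farthest from the bare end). Axes as the rail's.
- mark1 (a point): Centre, on the bar's axis, of a black tape ring (26 mm wide along the bar), at y = 70 mm of the rail. Axes as the rail's.
- mark2 (a point): Centre, on the bar's axis, of a black tape ring (26 mm wide along the bar), at y = -10 mm of the rail. Axes as the rail's.
- block_hole0 (a point): Centre of the mouth of the bore at y = -70 mm of the block, level with the block's top (42 mm up); the bore's floor is 28 mm below.
- block_hole1 (a point): Centre of the mouth of the bore at y = 0 mm of the block, level with the block's top (42 mm up); the bore's floor is 28 mm below.
- block_hole2 (a point): Centre of the mouth of the bore at y = 70 mm of the block, level with the block's top (42 mm up); the bore's floor is 28 mm below.
- carrier0: Dish carrier, loose, may be absent; all alike, 0.24 to 0.38 kg, 189 mm tall. Stands on a steel base 72 (x) x 56 (y) x 8 mm with a small terracotta dish on it (top 22 mm up); a strap 16 mm wide rises at x = -21 to -16 mm to a hook and grip stub on top. Origin: centre of the base's underside, straight under hook and stub; z up. At the start its x is within 35 degrees of the world's x.
- hook0 (a point): Inside top of carrier0's hook, 142 mm above its origin: middle of the underside of a bridge 42 mm long (x), 16 mm wide (y), 6 mm thick. Rests on the bar's top when hung; the origin is then 53 mm above the table, carrier nearly upright. Inside the hook is 32 mm wide, between the strap (-x side) and the lip (+x side).
- lip0 (a point): Lower end of carrier0's hook lip (the others have the same), which hangs from the bridge's +x end at x = 16 to 21 mm, down to 115 mm above the origin. The hook opens downward and, below the lip, to +x: with carrier and rail axes alike, come from the rail's -x side, lip above the bar and base below it, go to +x until the stub is over the bar, then lower.
- stub0 (a point): carrier0's (each carrier has one) square wooden grip stub, 16 x 16 mm, rising from the hook's bridge (top 148 mm) to 189 mm above the origin, over the hook's middle; pinch it from above along x or y. This point is on its axis, 172 mm above the origin.
- carrier1: Dish carrier, loose, may be absent; all alike, 0.24 to 0.38 kg, 189 mm tall. Stands on a steel base 72 (x) x 56 (y) x 8 mm with a small terracotta dish on it (top 22 mm up); a strap 16 mm wide rises at x = -21 to -16 mm to a hook and grip stub on top. Origin: centre of the base's underside, straight under hook and stub; z up. At the start its x is within 35 degrees of the world's x.
- hook1 (a point): Inside top of carrier1's hook, 142 mm above its origin: middle of the underside of a bridge 42 mm long (x), 16 mm wide (y), 6 mm thick. Rests on the bar's top when hung; the origin is then 53 mm above the table, carrier nearly upright. Inside the hook is 32 mm wide, between the strap (-x side) and the lip (+x side).
- carrier2: Dish carrier, loose, may be absent; all alike, 0.24 to 0.38 kg, 189 mm tall. Stands on a steel base 72 (x) x 56 (y) x 8 mm with a small terracotta dish on it (top 22 mm up); a strap 16 mm wide rises at x = -21 to -16 mm to a hook and grip stub on top. Origin: centre of the base's underside, straight under hook and stub; z up. At the start its x is within 35 degrees of the world's x.
- hook2 (a point): Inside top of carrier2's hook, 142 mm above its origin: middle of the underside of a bridge 42 mm long (x), 16 mm wide (y), 6 mm thick. Rests on the bar's top when hung; the origin is then 53 mm above the table, carrier nearly upright. Inside the hook is 32 mm wide, between the strap (-x side) and the lip (+x side).
- stamp0: Wooden clay stamp, loose, may be absent; all alike, 0.10 to 0.15 kg. It stands upright on its round dark foot, 50 mm in diameter and 38 mm tall, which holds most of its weight, with a paler round handle 24 mm in diameter above it, up to 105 mm. Origin: centre of the foot's underside; z up along the handle. Fully home in a bore, the origin is 28 mm below the bore's mouth.
- stamp1: Wooden clay stamp, loose, may be absent; all alike, 0.10 to 0.15 kg. It stands upright on its round dark foot, 50 mm in diameter and 38 mm tall, which holds most of its weight, with a paler round handle 24 mm in diameter above it, up to 105 mm. Origin: centre of the foot's underside; z up along the handle. Fully home in a bore, the origin is 28 mm below the bore's mouth.
- stamp2: Wooden clay stamp, loose, may be absent; all alike, 0.10 to 0.15 kg. It stands upright on its round dark foot, 50 mm in diameter and 38 mm tall, which holds most of its weight, with a paler round handle 24 mm in diameter above it, up to 105 mm. Origin: centre of the foot's underside; z up along the handle. Fully home in a bore, the origin is 28 mm below the bore's mouth.
Things that resemble listed ones, but are neither listed nor needed, are in the scene too. Leave any pink look-alike of the carrier1 alone.

How it is judged:
At the end, for the whole second after the job is handed in: Each carrier hangs by its hook on the bar, hook's middle within 13 mm of a ring's centre along the bar, tilted under 0.2 rad; each stamp stands in a bore within 6 mm of its centre, foot at least 24 mm below the mouth, tilted under 0.12 rad; all at rest (under 0.03 m/s) (z of hook0 in the frame of rail_mid between -0.004 and 0.018 m and x of hook0 in the frame of rail_mid between -0.018 and 0.018 m and (y of hook0 in the frame of mark0 between -0.013 and 0.013 m or y of hook0 in the frame of mark1 between -0.013 and 0.013 m or y of hook0 in the frame of mark2 between -0.013 and 0.013 m) and angle between each of carrier0, carrier1, carrier2's own z axis and vertical below 0.2 rad and linear speed of each of carrier0, carrier1, carrier2, stamp0, stamp1, stamp2 below 0.03 m/s and z of hook1 in the frame of rail_mid between -0.004 and 0.018 m and x of hook1 in the frame of rail_mid between -0.018 and 0.018 m and (y of hook1 in the frame of mark0 between -0.013 and 0.013 m or y of hook1 in the frame of mark1 between -0.013 and 0.013 m or y of hook1 in the frame of mark2 between -0.013 and 0.013 m) and z of hook2 in the frame of rail_mid between -0.004 and 0.018 m and x of hook2 in the frame of rail_mid between -0.018 and 0.018 m and (y of hook2 in the frame of mark0 between -0.013 and 0.013 m or y of hook2 in the frame of mark1 between -0.013 and 0.013 m or y of hook2 in the frame of mark2 between -0.013 and 0.013 m) and ((horizontal distance between stamp0 and block_hole0 below 0.006 m and z of stamp0 in the frame of block_hole0 below -0.024 m) or (horizontal distance between stamp0 and block_hole1 below 0.006 m and z of stamp0 in the frame of block_hole1 below -0.024 m) or (horizontal distance between stamp0 and block_hole2 below 0.006 m and z of stamp0 in the frame of block_hole2 below -0.024 m)) and angle between each of stamp0, stamp1, stamp2's own z axis and vertical below 0.12 rad and ((horizontal distance between stamp1 and block_hole0 below 0.006 m and z of stamp1 in the frame of block_hole0 below -0.024 m) or (horizontal distance between stamp1 and block_hole1 below 0.006 m and z of stamp1 in the frame of block_hole1 below -0.024 m) or (horizontal distance between stamp1 and block_hole2 below 0.006 m and z of stamp1 in the frame of block_hole2 below -0.024 m)) and ((horizontal distance between stamp2 and block_hole0 below 0.006 m and z of stamp2 in the frame of block_hole0 below -0.024 m) or (horizontal distance between stamp2 and block_hole1 below 0.006 m and z of stamp2 in the frame of block_hole1 below -0.024 m) or (horizontal distance between stamp2 and block_hole2 below 0.006 m and z of stamp2 in the frame of block_hole2 below -0.024 m))); the robot touches nothing.
It fails at once if a carrier is lifted over the ringed part of the rail instead of being slid along it ((y of hook0 in the frame of rail_mid between -0.055 and 0.2 m and x of hook0 in the frame of rail_mid between -0.03 and 0.03 m and z of hook0 in the frame of rail_mid above 0.026 m) or (y of hook1 in the frame of rail_mid between -0.055 and 0.2 m and x of hook1 in the frame of rail_mid between -0.03 and 0.03 m and z of hook1 in the frame of rail_mid above 0.026 m) or (y of hook2 in the frame of rail_mid between -0.055 and 0.2 m and x of hook2 in the frame of rail_mid between -0.03 and 0.03 m and z of hook2 in the frame of rail_mid above 0.026 m)).
It fails at once if a carrier is tipped by more than about 35 degrees, spilling its dish (angle between any of carrier0, carrier1, carrier2's own z axis and vertical above 0.6 rad).
It fails at once if the bowl or the tin is pushed from its place (distance of any of bowl, tin from where it was at the start of the episode above 0.03 m).
Of carrier0, carrier1, carrier2 only 2 to 3 are there at a start; the rules pass over those that are not, and their reading is None.
Of stamp0, stamp1, stamp2 only 2 to 3 are there at a start; the rules pass over those that are not, and their reading is None.
At some moment in a run one of stamp0, stamp1, stamp2 may be knocked a few centimetres aside while the robot is not near it.
It also fails if it takes over 210 s, if anything falls off the work surface, if the arm or the gripper's body presses on something with over 40 N, if the wrist force passes 120 N, or if a joint passes its speed limit or range.

## Working session

There is one attempt and no reset: what is moved stays moved. The work goes in short steps, Python scripts to look and compute and a tool call to move; the robot and the scene stay as the last step left them, time stands still between calls to the robot, and variables do not carry over. Pictures are saved under pics/ and viewed, at most 14 in all, crops included, and the job is handed in when it is done.

Besides the shell and the picture viewer there is one more tool, called after "Call:" by a JSON object that holds its "api" and its "payload". send_rows: Moves the arm, as the interface text tells. Its arguments: {"type":"object","properties":{"plan":{"type":"array","items":{"type":"object","properties":{"tx":{"type":"number"},"ty":{"type":"number"},"tz":{"type":"number"},"twist":{"type":"number"},"fingers":{"type":"number"}}}}},"required":["plan"]}

```bash
mkdir -p pics; cat > h.py <<'E'
import numpy as np, cv2
from station import manip
def cam(n):
    c=manip.read_camera(n); V=np.array(c["view"]); z=c["range_z"]
    v,u=np.mgrid[0:400,0:640]
    P=np.stack([(u-c["cx"])/c["fx"]*z,(v-c["cy"])/c["fy"]*z,z],-1)
    T=np.linalg.inv(V); W=P@T[:3,:3].T+T[:3,3]; W[z==0]=np.nan
    return c["pixels"],W,c
def save(n,img): cv2.imwrite(f"pics/{n}.png",cv2.cvtColor(img,cv2.COLOR_RGB2BGR))
E
python3 - <<'E'
from h import *
s=manip.read_state(); print(s["tool_pos"],s["tool_rot"],manip.grip_depth,s["clock"])
ims=[]
for n in("top","side"):
    p,W,c=cam(n); save(n+"0",p); np.savez(n+"0.npz",p=p,W=W); print(n,np.round(c["view"],3).tolist(),c["fx"])
E
```

```text
[0.27279327 0.56206918 0.40383832] [-1.15133401e-04  2.23967166e-01  9.74596345e-01 -8.12209984e-04] 0.1547 0.0
top [[0.001, -1.0, -0.002, -0.113], [-0.986, -0.001, -0.168, 0.571], [0.168, 0.002, -0.986, 1.157], [0.0, 0.0, 0.0, 1.0]] 389.63282087689686
side [[0.998, -0.055, -0.001, -0.551], [-0.043, -0.771, -0.635, 0.031], [0.034, 0.634, -0.773, 1.536], [0.0, 0.0, 0.0, 1.0]] 507.70407632246355
```

View pics/top0.png

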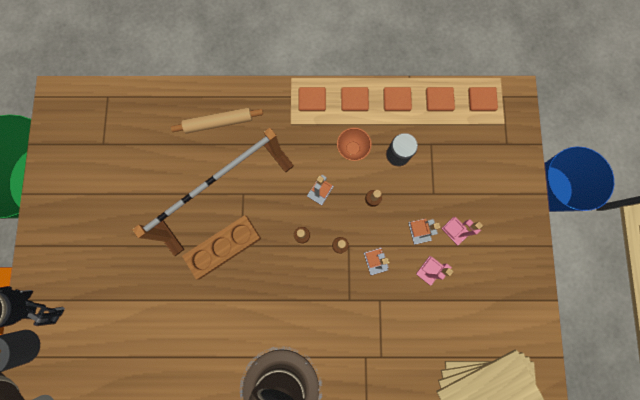

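View pics/side0.png

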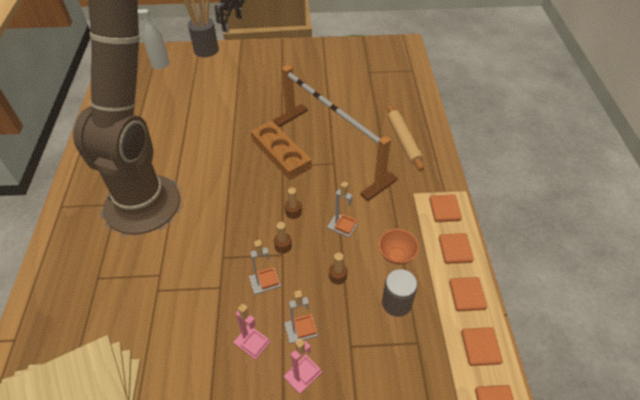

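The pictures show three steel carriers in top view at (320,190), (424,230) and (377,260). Two pink look-alikes to leave alone are at (460,230) and (434,270). Stamps are at (374,197), (302,234) and (341,244), the block is around (220,247), and the rail's bare end is at (270,133). The bowl at (353,144), the tin at (402,149) and the rolling pin are not wanted.

```bash
cat > meas.py <<'E'
from h import *
from scipy import ndimage
def blobs(p,W,mask,minn=6):
    L,n=ndimage.label(mask)
    for i in range(1,n+1):
        m=L==i
        if m.sum()<minn: continue
        q=W[m]; vv,uu=np.nonzero(m)
        print("px",uu.mean().round(),vv.mean().round(),"n",m.sum(),"xyz",np.nanmedian(q,0).round(4),"mean",q.mean(0).round(4),"rgb",np.median(p[m],0),"max",np.ptp(q,0).round(3))
E
python3 - <<'E'
from meas import *
for n in("top0","side0"):
    d=np.load(n+".npz");p,W=d["p"],d["W"]; z=W[...,2]; ws=(W[...,0]>0.3)&(W[...,0]<0.95)&(abs(W[...,1])<0.6)
    print(n,"table z",np.nanmedian(z[ws]))
    print("stubs");blobs(p,W,ws&(z>.178)&(z<.2),4)
    print("stamp/other tops");blobs(p,W,ws&(z>.098)&(z<.115),4)
    print("block top");blobs(p,W,ws&(z>.036)&(z<.048),60)
    print("posts/bar");blobs(p,W,ws&(z>.2)&(z<.22),4)
    m=ws&(z>.033)&(z<.05)&(p[...,0]>90)
    L,k=ndimage.label(m); i=1+np.argmax(ndimage.sum(m,L,range(1,k+1)))
    r=cv2.minAreaRect((W[L==i][:,:2]*1000).astype(np.float32)); print("block rect",r)
    # bar
    m=ws&(z>.186)&(z<.2); q=W[m]; print(len(q)); np.save(n+"bar.npy",q)
    # bores
    c=np.array(r[0])/1000
    m=(z>.008)&(z<.02)&(np.hypot(W[...,0]-c[0],W[...,1]-c[1])<.11); blobs(p,W,m,10)
E
```

```text
top0 table z 0.0002942349765566732
stubs
px 204.0 185.0 n 975 xyz [0.5777 0.2019 0.1927] mean [0.5786 0.1999 0.1922] rgb [141. 138. 131.] max [0.288 0.358 0.022]
px 320.0 179.0 n 38 xyz [ 0.596  -0.1155  0.1874] mean [ 0.5957 -0.1147  0.1868] rgb [189.  157.5 107.5] max [0.018 0.019 0.011]
px 478.0 225.0 n 43 xyz [ 0.4697 -0.5409  0.1868] mean [ 0.4694 -0.5411  0.1865] rgb [184. 151. 104.] max [0.019 0.02  0.012]
px 436.0 226.0 n 39 xyz [ 0.4673 -0.4279  0.1877] mean [ 0.4678 -0.4278  0.1869] rgb [190. 159. 109.] max [0.016 0.017 0.012]
px 385.0 261.0 n 40 xyz [ 0.3737 -0.2869  0.1877] mean [ 0.3744 -0.2872  0.1874] rgb [189.  159.5 110. ] max [0.016 0.018 0.013]
px 448.0 271.0 n 46 xyz [ 0.3465 -0.4546  0.1878] mean [ 0.3468 -0.4548  0.1868] rgb [188.  155.5 106.5] max [0.018 0.018 0.013]
stamp/other tops
px 404.0 146.0 n 485 xyz [ 0.7152 -0.3669  0.1086] mean [ 0.7161 -0.367   0.1082] rgb [184. 191. 187.] max [0.073 0.075 0.017]
px 276.0 148.0 n 14 xyz [0.7071 0.0167 0.1062] mean [0.7078 0.0166 0.1057] rgb [92.  59.5 33.5] max [0.013 0.019 0.013]
px 376.0 194.0 n 53 xyz [ 0.57   -0
[... 7999 characters left out ...]
.8244 -0.5779  0.0161] rgb [197. 157. 100.] max [0.016 0.027 0.012]
px 456.0 373.0 n 13 xyz [ 0.8309 -0.5693  0.0181] mean [ 0.83   -0.5679  0.018 ] rgb [213. 173. 112.] max [0.011 0.009 0.004]
px 489.0 375.0 n 11 xyz [ 0.9064 -0.5759  0.0186] mean [ 0.9068 -0.5757  0.0184] rgb [203. 164. 106.] max [0.008 0.012 0.004]
px 492.0 380.0 n 78 xyz [ 0.9118 -0.5882  0.0183] mean [ 0.9106 -0.5873  0.0178] rgb [206. 166. 107.] max [0.038 0.031 0.008]
px 480.0 384.0 n 15 xyz [ 0.8795 -0.5953  0.0176] mean [ 0.8805 -0.5947  0.0172] rgb [194. 156. 101.] max [0.014 0.009 0.007]
px 499.0 383.0 n 16 xyz [ 0.9262 -0.5945  0.0178] mean [ 0.9262 -0.5948  0.0175] rgb [203.5 164.5 106.5] max [0.01  0.008 0.006]
```

```bash
cat >> h.py <<'E'
from scipy.spatial.transform import Rotation as Ro
# targets: grasp-point x,y,z and closing-axis angle (deg); prints rows in current tool axes
def plan(*wps):
    s=manip.read_state(); w,x,y,z=s["tool_rot"]; R=Ro.from_quat([x,y,z,w]).as_matrix(); p=np.array(s["tool_pos"])
    a=np.degrees(np.arctan2(R[1,1],R[0,1])); print("t",s["clock"],"grasp",(p+R[:,2]*.1547).round(4),"closing ang",a.round(2),"open",round(s["grip_width"]*85.4,1),"tiltz",R[:2,2].round(4))
    for (X,Y,Z,A) in wps:
        d=R.T@(np.array([X,Y,Z+.1547])-p)*1000; t=-((A-a+90)%180-90)
        print("tx %.0f ty %.0f tz %.0f twist %.1f | rows %d"%(*d,t,max(np.ceil(np.linalg.norm(d)/62.5),np.ceil(abs(t)/10.7))))
E
python3 - <<'E'
from h import *
t=cv2.imread("pics/top0.png")[120:300,170:500]; s=cv2.imread("pics/side0.png")[170:395,220:420]
a=cv2.resize(t,(770,420),interpolation=2); cv2.imwrite("pics/crop.png",a)
plan((.40,.15,.26,33.8))
E
```

```text
t 0.1 grasp [0.2727 0.5619 0.2492] closing ang 64.11 open 85.3 tiltz [-0.0005 -0.0014]
tx -294 ty -315 tz -10 twist 30.3 | rows 7
```

View pics/crop.png

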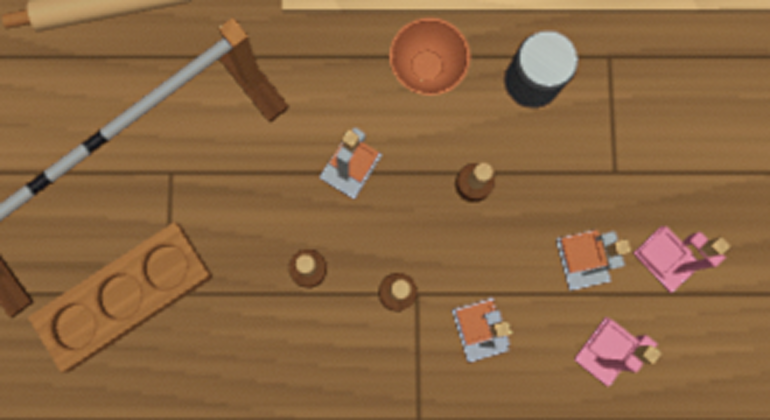

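The crop shows three grey steel carriers with orange dishes at (350,165), (590,250) and (485,325), clear of the two pink ones. The three stamps are at (475,180), (307,267) and (397,292).

Call:
{"api": "send_rows", "payload": {"plan": [{"tx":-294,"ty":-315,"tz":-10,"twist":30},{"tx":-294,"ty":-315,"tz":-10,"twist":30},{"tx":-294,"ty":-315,"tz":-10,"twist":30},{"tx":-294,"ty":-315,"tz":-10,"twist":30},{"tx":-294,"ty":-315,"tz":-10,"twist":30},{"tx":-294,"ty":-315,"tz":-10,"twist":30},{"tx":-294,"ty":-315,"tz":-10,"twist":30},{"tx":-294,"ty":-315,"tz":-10,"twist":30}]}}

```text
invalid input
```

```bash
python3 - <<'E'
from meas import *
p,W,c=cam("wrist"); save("w1",p); print(np.round(c["view"],3).tolist(),c["fx"])
z=W[...,2]
print("bores");blobs(p,W,(z>.006)&(z<.024)&(W[...,0]<.55)&(W[...,1]<.3)&(W[...,1]>.08),150)
print("top");blobs(p,W,(z>.037)&(z<.048),300)
print("posts");blobs(p,W,(z>.2)&(z<.22),40)
print("bar");blobs(p,W,(z>.19)&(z<.2),100)
plan()
E
```

```text
[[0.436, 0.9, -0.001, -0.625], [0.869, -0.421, 0.261, -0.035], [0.234, -0.115, -0.965, 0.378], [0.0, 0.0, 0.0, 1.0]] 277.1432534277969
bores
px 138.0 373.0 n 362 xyz [0.4344 0.1724 0.0147] mean [0.4345 0.1719 0.0161] rgb [207.  124.5  59. ] max [0.035 0.033 0.012]
top
px 145.0 380.0 n 900 xyz [0.4368 0.2142 0.0417] mean [0.4338 0.2043 0.0415] rgb [216. 130.  62.] max [0.076 0.097 0.007]
posts
bar
t 0.15 grasp [0.2728 0.562  0.2493] closing ang 64.12 open 85.5 tiltz [-0.0004 -0.0011]
```

View pics/w1.png

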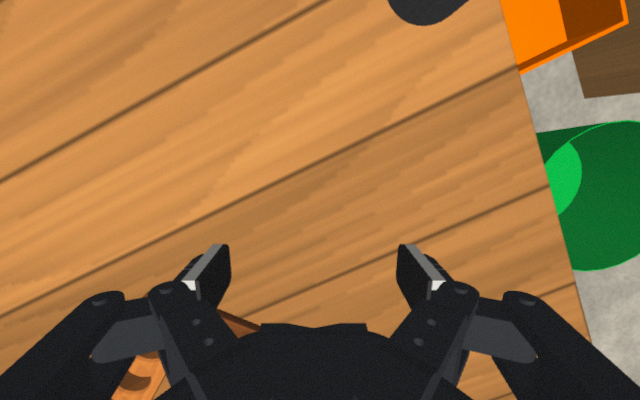

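The move was refused, probably because every row needs all keys, and this picture is still from the start pose. It shows the gripper at the bottom, with the block's edge at (140,375) beneath it.

```bash
python3 - <<'E'
from h import *
plan((.40,.25,.28,45),(.50,.065,.28,33.8))
E
```

```text
t 0.15 grasp [0.2728 0.562  0.2493] closing ang 64.12 open 85.5 tiltz [-0.0004 -0.0011]
tx -251 ty -225 tz -30 twist 19.1 | rows 6
tx -421 ty -348 tz -30 twist 30.3 | rows 9
```

Call:
{"api": "send_rows", "payload": {"plan": [{"tx":-42,"ty":-38,"tz":-30,"twist":4,"fingers":85},{"tx":-84,"ty":-75,"tz":-30,"twist":8,"fingers":85},{"tx":-126,"ty":-112,"tz":-30,"twist":12,"fingers":85},{"tx":-168,"ty":-150,"tz":-30,"twist":16,"fingers":85},{"tx":-210,"ty":-188,"tz":-30,"twist":20,"fingers":85},{"tx":-251,"ty":-225,"tz":-30,"twist":24,"fingers":85},{"tx":-300,"ty":-262,"tz":-30,"twist":30,"fingers":85},{"tx":-350,"ty":-300,"tz":-30,"twist":30,"fingers":85}]}}

```text
clock: 1.15
tool_pos: [0.457, 0.1381, 0.4348]
tool_rot: [0.0, 0.469, 0.883, 0.0]
force: [1.4, 0.2, -0.1]
grip_width: 0.994
grasp_force: 0.0
```

```bash
python3 - <<'E'
from h import *
plan((.50,.065,.28,33.8))
E
```

```text
t 1.15 grasp [0.4571 0.1382 0.2801] closing ang 34.07 open 84.9 tiltz [0.0004 0.0005]
tx -85 ty -5 tz 0 twist 0.3 | rows 2
```

Call:
{"api": "send_rows", "payload": {"plan": [{"tx":-60,"ty":-5,"tz":0,"twist":0,"fingers":85},{"tx":-100,"ty":-5,"tz":0,"twist":0,"fingers":85},{"tx":-100,"ty":-5,"tz":0,"twist":0,"fingers":85},{"tx":-100,"ty":-5,"tz":0,"twist":0,"fingers":85}]}}

```text
clock: 1.65
tool_pos: [0.5083, 0.0548, 0.4343]
tool_rot: [-0.0, 0.468, 0.883, -0.0]
force: [-0.7, 0.3, -0.1]
grip_width: 0.996
grasp_force: 0.0
```

```bash
python3 - <<'E'
from meas import *
p,W,c=cam("wrist"); save("w2",p)
z=W[...,2]
print("bores");blobs(p,W,(z>.006)&(z<.024)&(W[...,0]<.55)&(W[...,1]<.3)&(W[...,1]>.08),150)
print("top");blobs(p,W,(z>.037)&(z<.048),300)
print("posts");blobs(p,W,(z>.2)&(z<.22),40)
print("bar");blobs(p,W,(z>.19)&(z<.2),100)
plan()
E
```

```text
bores
px 313.0 48.0 n 1807 xyz [0.4174 0.1899 0.0142] mean [0.4175 0.1897 0.0146] rgb [225. 145.  71.] max [0.056 0.055 0.013]
px 313.0 109.0 n 1621 xyz [0.458  0.1291 0.0142] mean [0.458  0.129  0.0144] rgb [225. 146.  71.] max [0.058 0.058 0.013]
top
px 313.0 69.0 n 6266 xyz [0.4334 0.1633 0.042 ] mean [0.4348 0.1637 0.0419] rgb [226. 145.  71.] max [0.157 0.177 0.008]
px 579.0 203.0 n 3677 xyz [0.8249 0.2308 0.0425] mean [0.8252 0.2269 0.042 ] rgb [252. 220. 133.] max [0.074 0.221 0.009]
px 239.0 222.0 n 468 xyz [ 0.4589 -0.0508  0.0381] mean [ 0.4581 -0.0527  0.0386] rgb [146.5  88.   48. ] max [0.047 0.042 0.011]
px 467.0 385.0 n 341 xyz [ 0.9106 -0.0877  0.0411] mean [ 0.9119 -0.0873  0.0411] rgb [249. 143.  80.] max [0.055 0.037 0.004]
posts
px 486.0 375.0 n 807 xyz [0.7148 0.0218 0.2095] mean [0.716  0.0211 0.208 ] rgb [236. 151.  71.] max [0.035 0.027 0.012]
bar
px 505.0 141.0 n 6009 xyz [0.5928 0.1832 0.1942] mean [0.5977 0.1772 0.1938] rgb [208. 200. 190.] max [0.15  0.182 0.008]
px 475.0 360.0 n 253 xyz [0.7104 0.0241 0.196 ] mean [0.7104 0.0219 0.1957] rgb [123.  75.  39.] max [0.015 0.028 0.01 ]
t 1.7 grasp [0.508  0.0554 0.2797] closing ang 34.19 open 85.2 tiltz [-0.0009  0.0004]
```

View pics/w2.png

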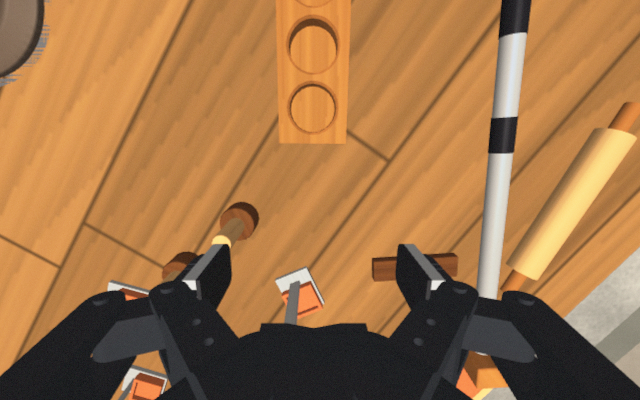

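The wrist picture shows two bores, at (313,48) and (313,109), and the bar at x≈500. A stamp stands at (239,222). The wrist measurements agree with the average of top and side, so I will use the averages. Next is the stamp at (.456,-.061).

```bash
python3 - <<'E'
from h import *
plan((.4557,-.0613,.2,33.8),(.4557,-.0613,.08,33.8))
E
```

```text
t 1.7 grasp [0.508  0.0554 0.2797] closing ang 34.19 open 85.2 tiltz [-0.0009  0.0004]
tx -67 ty -109 tz 80 twist 0.4 | rows 3
tx -67 ty -109 tz 200 twist 0.4 | rows 4
```

Call:
{"api": "send_rows", "payload": {"plan": [{"tx":-30,"ty":-50,"tz":30,"twist":0,"fingers":85},{"tx":-60,"ty":-95,"tz":55,"twist":0,"fingers":85},{"tx":-67,"ty":-109,"tz":80,"twist":0,"fingers":85},{"tx":-67,"ty":-109,"tz":140,"twist":0,"fingers":85},{"tx":-67,"ty":-109,"tz":195,"twist":0,"fingers":85},{"tx":-67,"ty":-109,"tz":200,"twist":0,"fingers":60},{"tx":-67,"ty":-109,"tz":200,"twist":0,"fingers":10},{"tx":-67,"ty":-109,"tz":200,"twist":0,"fingers":10}]}}

```text
clock: 2.7
tool_pos: [0.4569, -0.0621, 0.2367]
tool_rot: [0.001, 0.468, 0.884, 0.001]
force: [0.7, -0.6, -0.1]
grip_width: 0.374
grasp_force: 0.0
```

```bash
python3 - <<'E'
from h import *
plan((.4557,-.0613,.2,33.8),(.379,.248,.2,33.8),(.379,.248,.110,33.8))
E
```

```text
t 2.7 grasp [ 0.4575 -0.062   0.082 ] closing ang 34.15 open 32.0 tiltz [0.0037 0.0006]
tx 1 ty -0 tz -118 twist 0.3 | rows 2
tx 300 ty 110 tz -118 twist 0.3 | rows 6
tx 300 ty 110 tz -28 twist 0.3 | rows 6
```

Call:
{"api": "send_rows", "payload": {"plan": [{"tx":0,"ty":0,"tz":0,"twist":0,"fingers":10},{"tx":0,"ty":0,"tz":0,"twist":0,"fingers":10},{"tx":0,"ty":0,"tz":0,"twist":0,"fingers":10},{"tx":0,"ty":0,"tz":-50,"twist":0,"fingers":10},{"tx":0,"ty":0,"tz":-100,"twist":0,"fingers":10},{"tx":40,"ty":15,"tz":-120,"twist":0,"fingers":10},{"tx":90,"ty":33,"tz":-120,"twist":0,"fingers":10},{"tx":140,"ty":51,"tz":-120,"twist":0,"fingers":10}]}}

```text
clock: 3.7
tool_pos: [0.4191, 0.0834, 0.3566]
tool_rot: [0.001, 0.469, 0.883, 0.002]
force: [0.8, 0.6, -1.6]
grip_width: 0.264
grasp_force: 59.4
```

```bash
python3 - <<'E'
from h import *
s=manip.read_state(); print(s["grasp_force"])
plan((.379,.248,.2,33.8),(.379,.248,.110,33.8),(.379,.248,.093,33.8))
E
```

```text
59.38259661197662
t 3.7 grasp [0.4196 0.0837 0.2019] closing ang 34.07 open 22.6 tiltz [0.0034 0.002 ]
tx 159 ty 59 tz 2 twist 0.3 | rows 3
tx 159 ty 59 tz 92 twist 0.3 | rows 4
tx 159 ty 59 tz 109 twist 0.3 | rows 4
```

Call:
{"api": "send_rows", "payload": {"plan": [{"tx":50,"ty":18,"tz":0,"twist":0,"fingers":10},{"tx":100,"ty":37,"tz":0,"twist":0,"fingers":10},{"tx":145,"ty":54,"tz":0,"twist":0,"fingers":10},{"tx":159,"ty":59,"tz":0,"twist":0,"fingers":10},{"tx":159,"ty":59,"tz":30,"twist":0,"fingers":10},{"tx":159,"ty":59,"tz":50,"twist":0,"fingers":10},{"tx":159,"ty":59,"tz":50,"twist":0,"fingers":10}]}}

```text
clock: 4.58
tool_pos: [0.3791, 0.2459, 0.3044]
tool_rot: [-0.0, 0.469, 0.883, -0.001]
force: [-0.0, 0.0, -0.0]
grip_width: 0.265
grasp_force: 59.4
```

```bash
python3 - <<'E'
from meas import *
plan((.379,.248,.093,33.8))
p,W,c=cam("wrist"); save("w3",p); np.savez("w3.npz",p=p,W=W)
E
```

```text
t 4.575 grasp [0.379  0.2457 0.1497] closing ang 34.06 open 22.7 tiltz [-0.0011 -0.0015]
tx 2 ty 1 tz 57 twist 0.3 | rows 1
```

View pics/w3.png

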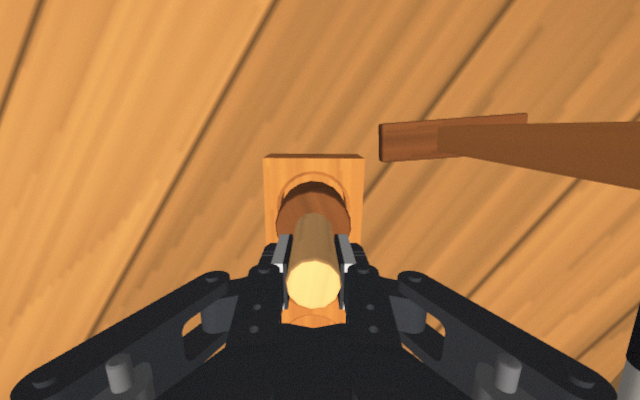

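The foot sits over the bore at about (313,190), centred left to right. I lower it and release.

Call:
{"api": "send_rows", "payload": {"plan": [{"tx":2,"ty":1,"tz":20,"twist":0,"fingers":10},{"tx":2,"ty":1,"tz":38,"twist":0,"fingers":10},{"tx":2,"ty":1,"tz":54,"twist":0,"fingers":10},{"tx":2,"ty":1,"tz":56,"twist":0,"fingers":10},{"tx":2,"ty":1,"tz":56,"twist":0,"fingers":10}]}}

```text
clock: 5.25
tool_pos: [0.3815, 0.2469, 0.2534]
tool_rot: [0.001, 0.47, 0.882, 0.002]
force: [-5.4, -18.7, 46.0]
grip_width: 0.264
grasp_force: 61.5
```

Call:
{"api": "send_rows", "payload": {"plan": [{"tx":-2,"ty":-1,"tz":-3,"twist":0,"fingers":10},{"tx":-3,"ty":-1,"tz":-2,"twist":0,"fingers":10},{"tx":-3,"ty":-1,"tz":0,"twist":0,"fingers":10},{"tx":-3,"ty":-1,"tz":0,"twist":0,"fingers":10}]}}

```text
clock: 5.75
tool_pos: [0.3813, 0.2448, 0.2513]
tool_rot: [0.001, 0.47, 0.883, 0.001]
force: [-2.0, -10.5, 22.8]
grip_width: 0.259
grasp_force: 59.6
```

Call:
{"api": "send_rows", "payload": {"plan": [{"tx":0,"ty":0,"tz":0,"twist":0,"fingers":50},{"tx":0,"ty":0,"tz":0,"twist":0,"fingers":50},{"tx":0,"ty":0,"tz":0,"twist":0,"fingers":60},{"tx":0,"ty":0,"tz":-40,"twist":0,"fingers":85},{"tx":-40,"ty":-15,"tz":-100,"twist":0,"fingers":85},{"tx":-90,"ty":-33,"tz":-120,"twist":0,"fingers":85},{"tx":-150,"ty":-55,"tz":-120,"twist":0,"fingers":85},{"tx":-210,"ty":-75,"tz":-120,"twist":0,"fingers":85}]}}

```text
clock: 6.75
tool_pos: [0.4343, 0.0339, 0.3694]
tool_rot: [0.001, 0.468, 0.884, 0.001]
force: [1.2, 1.4, 0.5]
grip_width: 0.997
grasp_force: 0.0
```

```bash
cat >> meas.py <<'E'
def tops(zlo,zhi,y=(-.6,.5)):
    for n in("top","side"):
        p,W,c=cam(n); z=W[...,2]; ws=(W[...,0]>0.3)&(W[...,0]<0.66)&(W[...,1]>y[0])&(W[...,1]<y[1])&(p[...,0]>150)&(p[...,2]<130)
        print(n); blobs(p,W,ws&(z>zlo)&(z<zhi),10)
E
python3 - <<'E'
from meas import *
tops(.095,.13)
plan((.4246,-.1793,.2,33.8),(.4246,-.1793,.08,33.8))
E
```

```text
top
px 377.0 193.0 n 46 xyz [ 0.5719 -0.2836  0.1042] mean [ 0.5714 -0.283   0.104 ] rgb [198.  167.  115.5] max [0.021 0.021 0.009]
px 341.0 244.0 n 50 xyz [ 0.4237 -0.1765  0.1043] mean [ 0.4237 -0.1774  0.1043] rgb [198.5 169.  117.5] max [0.02  0.02  0.011]
side
px 280.0 225.0 n 53 xyz [ 0.4253 -0.1812  0.1052] mean [ 0.4254 -0.1806  0.1054] rgb [193. 154.  98.] max [0.022 0.024 0.011]
px 338.0 256.0 n 58 xyz [ 0.5725 -0.2858  0.1052] mean [ 0.5725 -0.2864  0.1052] rgb [193.5 155.5  98.5] max [0.021 0.021 0.011]
t 6.85 grasp [0.4351 0.0293 0.2145] closing ang 33.62 open 85.0 tiltz [ 0.0017 -0.0015]
tx -168 ty -124 tz 15 twist -0.2 | rows 4
tx -168 ty -124 tz 135 twist -0.2 | rows 4
```

Call:
{"api": "send_rows", "payload": {"plan": [{"tx":-50,"ty":-37,"tz":0,"twist":0,"fingers":85},{"tx":-100,"ty":-74,"tz":0,"twist":0,"fingers":85},{"tx":-145,"ty":-107,"tz":10,"twist":0,"fingers":85},{"tx":-168,"ty":-124,"tz":30,"twist":0,"fingers":85},{"tx":-168,"ty":-124,"tz":85,"twist":0,"fingers":85},{"tx":-168,"ty":-124,"tz":134,"twist":0,"fingers":85},{"tx":-168,"ty":-124,"tz":134,"twist":0,"fingers":50},{"tx":-168,"ty":-124,"tz":134,"twist":0,"fingers":10}]}}

```text
clock: 7.85
tool_pos: [0.4262, -0.1733, 0.2359]
tool_rot: [0.0, 0.469, 0.883, 0.0]
force: [-0.2, 0.5, -0.7]
grip_width: 0.598
grasp_force: 0.0
```

```bash
python3 - <<'E'
from meas import *
plan((.418,.189,.2,33.8))
p,W,c=cam("top"); z=W[...,2]
blobs(p,W,(z>.095)&(z<.125)&(W[...,0]<.43)&(W[...,0]>.33)&(W[...,1]>.15)&(W[...,1]<.3),5)
m=(z>.01)&(z<.02)&(np.hypot(W[...,0]-.417,W[...,1]-.19)<.11); blobs(p,W,m,10)
p,W,c=cam("side"); z=W[...,2]
blobs(p,W,(z>.095)&(z<.125)&(W[...,0]<.43)&(W[...,0]>.33)&(W[...,1]>.15)&(W[...,1]<.3),5)
E
```

```text
t 7.85 grasp [ 0.4263 -0.1734  0.0812] closing ang 34.11 open 51.0 tiltz [ 0.0008 -0.0003]
tx 304 ty 196 tz -119 twist 0.3 | rows 7
px 205.0 251.0 n 79 xyz [0.4014 0.2134 0.1144] mean [0.4018 0.2142 0.113 ] rgb [180. 144.  98.] max [0.028 0.031 0.028]
px 241.0 234.0 n 234 xyz [0.4572 0.132  0.0137] mean [0.4567 0.1326 0.0137] rgb [159. 110.  63.] max [0.053 0.054 0.009]
px 221.0 247.0 n 230 xyz [0.4167 0.1921 0.0138] mean [0.4168 0.192  0.0139] rgb [161. 112.  63.] max [0.056 0.05  0.009]
```

```bash
python3 - <<'E'
from h import *
p,W,c=cam("top"); a=cv2.resize(p[205:290,165:275],(440,340),interpolation=2)
p2,W,c=cam("side"); b=cv2.resize(p2[100:185,240:320],(320,340),interpolation=2)
save("c4",np.hstack([a,b]))
E
```

```text
(no output)
```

View pics/c4.png

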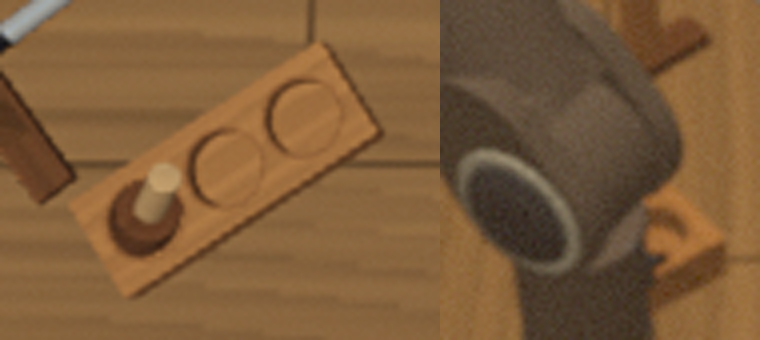

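The left half shows the stamp leaning about 20° in bore 2, with its handle top at (165,178) and foot at (145,220). I check w3 to see whether it was already tilted in the grip, and measure its present pose.

```bash
python3 - <<'E'
from meas import *
d=np.load("w3.npz"); W=d["W"]; p=d["p"]
t=W[275:300,300:328].reshape(-1,3); print("topdisc",np.nanmedian(t,0))
for r in range(190,270,12): print(r,np.nanmedian(W[r:r+3,308:319].reshape(-1,3),0).round(4), W[r,313].round(4))
p,W,c=cam("top"); z=W[...,2]
m=(z>.05)&(np.hypot(W[...,0]-.39,W[...,1]-.232)<.06)&(z<.13)
q=W[m]; 
for lo in np.arange(.05,.13,.01):
    k=q[(q[:,2]>=lo)&(q[:,2]<lo+.01)]
    if len(k): print(lo.round(3),len(k),k.mean(0).round(4))
m=(z>.025)&(z<.06)&(p[...,0]<120)&(np.hypot(W[...,0]-.38,W[...,1]-.247)<.035);blobs(p,W,m,10)
E
```

```text
topdisc [0.37873861 0.24786646 0.172683  ]
190 [0.3648 0.2681 0.1029] [0.3646 0.2684 0.1015]
202 [0.3688 0.2622 0.1056] [0.3684 0.2627 0.1055]
214 [0.3718 0.2578 0.1127] [0.3718 0.2578 0.1115]
226 [0.3719 0.2577 0.1338] [0.3719 0.2577 0.1326]
238 [0.3718 0.2578 0.1503] [0.3718 0.2578 0.1498]
250 [0.3718 0.2578 0.1637] [0.3718 0.2579 0.1633]
262 [0.3728 0.2566 0.1719] [0.3724 0.257  0.1721]
0.05 66 [0.3767 0.2359 0.0554]
0.06 88 [0.3767 0.2464 0.0652]
0.07 22 [0.3785 0.2399 0.0743]
0.08 10 [0.3843 0.2293 0.085 ]
0.09 15 [0.3897 0.2252 0.0947]
0.1 10 [0.3949 0.2168 0.1044]
0.11 57 [0.4041 0.2121 0.1149]
0.12 5 [0.4035 0.2169 0.1212]
px 202.0 263.0 n 91 xyz [0.3676 0.2323 0.0517] mean [0.3688 0.2377 0.0501] rgb [94. 58. 33.] max [0.045 0.059 0.032]
```

```bash
cat > blk.py <<'E'
from meas import *
def edge(W,which):
    z=W[...,2]; c0=np.array([.418,.19]); u=np.array([-.5563,.8310]); n=np.array([.8310,.5563])
    m=(z>.039)&(z<.046); q=W[m][:,:2]-c0; a=q@u; b=q@n
    k=(abs(a)<.13)&(abs(b)<.06); a=a[k];b=b[k]
    print("along min/max",np.percentile(a,[0,.5,99.5,100]).round(4),"across",np.percentile(b,[0,.5,99.5,100]).round(4),len(a))
    for A in np.arange(-.1,.11,.04):
        s=abs(a-A)<.01
        if s.sum()>20: print("  at",A.round(2),b[s].min().round(4),b[s].max().round(4))
E
python3 - <<'E'
from blk import *
edge(np.load("w3.npz")["W"],1)
for n in("top0","side0"): edge(np.load(n+".npz")["W"],0)
E
```

```text
along min/max [-0.0544 -0.0511  0.1086  0.1088] across [-0.0432 -0.0427  0.0417  0.0421] 4900
  at -0.06 -0.0307 0.0312
  at -0.02 -0.0234 0.0237
  at 0.06 -0.0432 0.0421
  at 0.1 -0.043 0.0421
along min/max [-0.1136 -0.1132  0.1106  0.1117] across [-0.0449 -0.0447  0.0402  0.0409] 1017
  at -0.1 -0.0449 0.0401
  at -0.06 -0.0448 0.0408
  at -0.02 -0.0447 0.0397
  at 0.02 -0.0447 0.0398
  at 0.06 -0.0446 0.0408
  at 0.1 -0.0448 0.0409
along min/max [-0.1201 -0.1194  0.1083  0.1097] across [-0.0467 -0.0457  0.0412  0.0416] 678
  at -0.1 -0.0451 0.0395
  at -0.06 -0.0459 0.0408
  at -0.02 -0.0467 0.0415
  at 0.02 -0.0447 0.0413
  at 0.06 -0.0449 0.039
  at 0.1 -0.0449 0.0396
```

```bash
python3 - <<'E'
from h import *
plan((.4263,-.1734,.23,34.1),(.4197,.1866,.23,34.1))
E
```

```text
t 8.1 grasp [ 0.4265 -0.173   0.0814] closing ang 34.14 open 22.7 tiltz [0.0028 0.    ]
tx -1 ty 0 tz -149 twist 0.0 | rows 3
tx 301 ty 197 tz -149 twist 0.0 | rows 7
```

The fingers have already closed on this stamp, so I carry it to bore 0 and measure its axis there before lowering.

```bash
python3 - <<'E'
from h import *
plan((.4586,.1284,.2,34.1),(.4586-.0023,.1284+.0035,.150,34.1))
E
```

```text
t 8.1 grasp [ 0.4265 -0.173   0.0814] closing ang 34.14 open 22.7 tiltz [0.0028 0.    ]
tx 231 ty 196 tz -119 twist 0.0 | rows 6
tx 235 ty 196 tz -69 twist 0.0 | rows 6
```

Call:
{"api": "send_rows", "payload": {"plan": [{"tx":0,"ty":0,"tz":-50,"twist":0,"fingers":10},{"tx":0,"ty":0,"tz":-105,"twist":0,"fingers":10},{"tx":45,"ty":37,"tz":-119,"twist":0,"fingers":10},{"tx":92,"ty":77,"tz":-119,"twist":0,"fingers":10},{"tx":140,"ty":117,"tz":-119,"twist":0,"fingers":10},{"tx":185,"ty":155,"tz":-119,"twist":0,"fingers":10},{"tx":220,"ty":183,"tz":-110,"twist":0,"fingers":10},{"tx":235,"ty":196,"tz":-85,"twist":0,"fingers":10}]}}

```text
clock: 9.1
tool_pos: [0.4563, 0.1346, 0.3209]
tool_rot: [0.001, 0.467, 0.884, 0.002]
force: [0.2, -0.2, -1.6]
grip_width: 0.269
grasp_force: 59.2
```

Call:
{"api": "send_rows", "payload": {"plan": [{"tx":0,"ty":0,"tz":16,"twist":0,"fingers":10},{"tx":0,"ty":0,"tz":16,"twist":0,"fingers":10},{"tx":0,"ty":0,"tz":16,"twist":0,"fingers":10}]}}

```text
clock: 9.48
tool_pos: [0.4563, 0.1311, 0.3046]
tool_rot: [0.0, 0.469, 0.883, 0.0]
force: [0.5, 0.6, -0.5]
grip_width: 0.265
grasp_force: 59.2
```

```bash
cat > held.py <<'E'
from blk import *
# pose of held stamp's axis vs a bore, block coords (u along block y, n along block x)
def held(bore):
    u=np.array([-.5563,.8310]); n=np.array([.8310,.5563]); c0=np.array([.4197,.1866])
    p,W,c=cam("wrist"); edge(W,0); z=W[...,2]; plan()
    s=manip.read_state(); g=np.array(s["tool_pos"])[:2]
    q=W[np.isfinite(z)&(np.hypot(W[...,0]-g[0],W[...,1]-g[1])<.03)&(p[...,0]>100)]
    zt=np.percentile(q[:,2],99); t=q[q[:,2]>zt-.004]; print("top z",zt,len(t))
    C=(t[:,:2].min(0)+t[:,:2].max(0))/2
    pr=lambda X:(np.round((X-c0)@u*1000,1),np.round((X-c0)@n*1000,1))
    print("disc centre",pr(C),"median",pr(np.median(t[:,:2],0)),"grasp",pr(g),"bore u",(bore-1)*70)
    for lo in np.arange(zt-.085,zt,.01):
        k=q[abs(q[:,2]-lo)<.005]
        if len(k)>5: a=(k[:,:2]-c0)@u; b=(k[:,:2]-c0)@n; print("z",lo.round(3),"front u",(np.percentile(a,97)*1000).round(1),"n mid",(500*(b.min()+b.max())).round(1))
E
python3 -c "
from held import *
held(0)"
```

```text
along min/max [-0.1085 -0.103   0.0838  0.0852] across [-0.0435 -0.043   0.0416  0.0421] 11886
  at -0.1 -0.0433 0.0416
  at -0.06 -0.0434 0.0416
  at -0.02 -0.0433 0.0419
  at 0.02 -0.0433 0.0421
  at 0.06 -0.0433 0.042
t 9.525 grasp [0.4566 0.1312 0.15  ] closing ang 34.07 open 22.8 tiltz [0.0015 0.0008]
top z 0.17579860765923375 2260
disc centre (np.float64(-61.7), np.float64(2.8)) median (np.float64(-68.5), np.float64(0.8)) grasp (np.float64(-66.5), np.float64(-0.4)) bore u -70
z 0.101 front u -46.5 n mid 1.0
z 0.111 front u -48.0 n mid 0.7
z 0.121 front u -58.5 n mid 0.8
z 0.131 front u -58.5 n mid 0.8
z 0.141 front u -55.9 n mid 1.9
z 0.151 front u -55.9 n mid 4.3
z 0.161 front u -55.8 n mid 4.3
z 0.171 front u -56.4 n mid 4.5
```

Call:
{"api": "send_rows", "payload": {"plan": [{"tx":1,"ty":-1,"tz":20,"twist":0,"fingers":10},{"tx":1,"ty":-1,"tz":36,"twist":0,"fingers":10},{"tx":1,"ty":-1,"tz":48,"twist":0,"fingers":10},{"tx":1,"ty":-1,"tz":54,"twist":0,"fingers":10},{"tx":1,"ty":-1,"tz":54,"twist":0,"fingers":10}]}}

```text
clock: 10.15
tool_pos: [0.4548, 0.1315, 0.2495]
tool_rot: [-0.0, 0.469, 0.883, -0.0]
force: [0.9, -0.4, -0.5]
grip_width: 0.263
grasp_force: 59.4
```

Call:
{"api": "send_rows", "payload": {"plan": [{"tx":0,"ty":0,"tz":0,"twist":0,"fingers":50},{"tx":0,"ty":0,"tz":0,"twist":0,"fingers":60},{"tx":0,"ty":0,"tz":0,"twist":0,"fingers":60},{"tx":0,"ty":0,"tz":-50,"twist":0,"fingers":60},{"tx":0,"ty":0,"tz":-105,"twist":0,"fingers":40},{"tx":40,"ty":0,"tz":-120,"twist":0,"fingers":0},{"tx":66,"ty":0,"tz":-120,"twist":0,"fingers":0},{"tx":66,"ty":0,"tz":-120,"twist":0,"fingers":0}]}}

```text
clock: 11.15
tool_pos: [0.4167, 0.1878, 0.37]
tool_rot: [-0.0, 0.467, 0.884, 0.001]
force: [0.8, -1.0, 0.0]
grip_width: -0.003
grasp_force: 0.0
```

Call:
{"api": "send_rows", "payload": {"plan": [{"tx":0,"ty":0,"tz":0,"twist":0,"fingers":0},{"tx":0,"ty":0,"tz":0,"twist":0,"fingers":0}]}}

```text
clock: 11.4
tool_pos: [0.4181, 0.1854, 0.3695]
tool_rot: [0.0, 0.469, 0.883, -0.0]
force: [-0.5, -0.7, 0.5]
grip_width: -0.001
grasp_force: 0.0
```

```bash
python3 - <<'E'
from meas import *
p,W,c=cam("wrist"); save("w5",p)
plan((.4197,.1866,.115,34.1),(.3929,.2265,.115,34.1))
E
```

```text
t 11.45 grasp [0.4181 0.1854 0.2148] closing ang 34.02 open 0.3 tiltz [-0.0001 -0.0005]
tx 0 ty 2 tz 100 twist -0.1 | rows 2
tx 48 ty 2 tz 100 twist -0.1 | rows 2
```

View pics/w5.png

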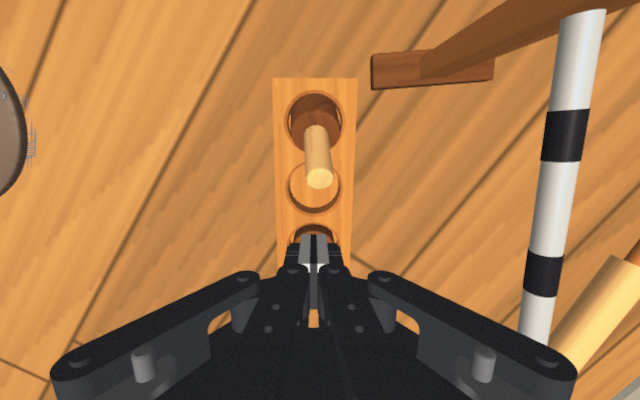

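Bore 2's stamp leans towards the camera, with its foot at (315,120) and handle top at (319,178). I push the handle upright with closed fingers from the bore-1 side.

Call:
{"api": "send_rows", "payload": {"plan": [{"tx":-5,"ty":2,"tz":50,"twist":0,"fingers":0},{"tx":-5,"ty":2,"tz":100,"twist":0,"fingers":0},{"tx":-5,"ty":2,"tz":107,"twist":0,"fingers":0},{"tx":8,"ty":2,"tz":107,"twist":0,"fingers":0},{"tx":20,"ty":2,"tz":107,"twist":0,"fingers":0},{"tx":32,"ty":2,"tz":107,"twist":0,"fingers":0},{"tx":42,"ty":2,"tz":107,"twist":0,"fingers":0},{"tx":47,"ty":2,"tz":107,"twist":0,"fingers":0}]}}

```text
clock: 12.45
tool_pos: [0.3924, 0.2272, 0.263]
tool_rot: [0.0, 0.468, 0.884, 0.0]
force: [0.7, -1.3, 0.4]
grip_width: -0.002
grasp_force: 0.0
```

Call:
{"api": "send_rows", "payload": {"plan": [{"tx":0,"ty":0,"tz":0,"twist":0,"fingers":0},{"tx":0,"ty":0,"tz":0,"twist":0,"fingers":0},{"tx":-15,"ty":0,"tz":0,"twist":0,"fingers":0},{"tx":-30,"ty":0,"tz":-40,"twist":0,"fingers":0},{"tx":-50,"ty":0,"tz":-100,"twist":0,"fingers":0},{"tx":-52,"ty":0,"tz":-107,"twist":0,"fingers":0},{"tx":-52,"ty":0,"tz":-107,"twist":0,"fingers":0}]}}

```text
clock: 13.32
tool_pos: [0.4225, 0.1824, 0.3699]
tool_rot: [0.0, 0.469, 0.883, 0.001]
force: [-0.2, -0.2, -1.2]
grip_width: -0.001
grasp_force: 0.0
```

```bash
python3 - <<'E'
from meas import *
p,W,c=cam("wrist"); z=W[...,2]; save("w6",p)
m=(z>.07)&(z<.135)&(np.hypot(W[...,0]-.385,W[...,1]-.236)<.06)&(p[...,0]>100);q=W[m]
for lo in np.arange(.07,.13,.006):
    k=q[abs(q[:,2]-lo)<.003]
    if len(k)>5: print(lo.round(3),len(k),k.mean(0).round(4))
print("foot");blobs(p,W,(z>.03)&(z<.07)&(p[...,0]<190)&(np.hypot(W[...,0]-.38,W[...,1]-.245)<.035),20)
plan()
E
```

```text
0.118 774 [0.3778 0.2474 0.1187]
foot
px 310.0 114.0 n 1353 xyz [0.3793 0.2439 0.0517] mean [0.3775 0.2462 0.0503] rgb [152.  93.  50.] max [0.051 0.056 0.033]
t 13.375 grasp [0.4218 0.1827 0.2143] closing ang 34.08 open -0.0 tiltz [-0.0009 -0.0002]
```

The stamp now stands home: its top is level at z 0.1187. Next is the third stamp.

```bash
python3 - <<'E'
from h import *
plan((.572,-.2847,.24,33.8))
E
```

```text
t 13.375 grasp [0.4218 0.1827 0.2143] closing ang 34.08 open -0.0 tiltz [-0.0009 -0.0002]
tx -471 ty -138 tz -26 twist 0.3 | rows 8
```

Call:
{"api": "send_rows", "payload": {"plan": [{"tx":-60,"ty":-17,"tz":-26,"twist":0,"fingers":85},{"tx":-119,"ty":-35,"tz":-26,"twist":0,"fingers":85},{"tx":-178,"ty":-52,"tz":-26,"twist":0,"fingers":85},{"tx":-237,"ty":-69,"tz":-26,"twist":0,"fingers":85},{"tx":-296,"ty":-86,"tz":-26,"twist":0,"fingers":85},{"tx":-355,"ty":-104,"tz":-26,"twist":0,"fingers":85},{"tx":-414,"ty":-121,"tz":-26,"twist":0,"fingers":85},{"tx":-471,"ty":-138,"tz":-26,"twist":0,"fingers":85}]}}

```text
clock: 14.38
tool_pos: [0.5725, -0.2854, 0.3931]
tool_rot: [-0.002, 0.468, 0.884, -0.0]
force: [1.7, 0.1, 0.6]
grip_width: 0.992
grasp_force: 0.0
```

Call:
{"api": "send_rows", "payload": {"plan": [{"tx":0,"ty":0,"tz":0,"twist":0,"fingers":85},{"tx":0,"ty":0,"tz":0,"twist":0,"fingers":85}]}}

```text
clock: 14.62
tool_pos: [0.5719, -0.2837, 0.3933]
tool_rot: [-0.002, 0.469, 0.883, -0.0]
force: [0.3, 0.9, 0.5]
grip_width: 0.994
grasp_force: 0.0
```

```bash
python3 - <<'E'
from meas import *
plan((.572,-.2847,.08,33.8))
p,W,c=cam("side"); z=W[...,2]; blobs(p,W,(z>.095)&(z<.112)&(W[...,0]<.66)&(W[...,1]<-.1)&(p[...,0]>150)&(p[...,2]<130),10)
E
```

```text
t 14.625 grasp [ 0.5713 -0.2835  0.2386] closing ang 34.09 open 84.9 tiltz [-0.0036  0.0013]
tx -1 ty -0 tz 159 twist 0.3 | rows 3
px 338.0 256.0 n 60 xyz [ 0.5727 -0.2875  0.1059] mean [ 0.5727 -0.2871  0.1057] rgb [197.  157.5 100. ] max [0.021 0.021 0.011]
```

Still in place. I descend and grip.

Call:
{"api": "send_rows", "payload": {"plan": [{"tx":-1,"ty":0,"tz":55,"twist":0,"fingers":85},{"tx":-1,"ty":0,"tz":110,"twist":0,"fingers":85},{"tx":-1,"ty":0,"tz":150,"twist":0,"fingers":85},{"tx":-1,"ty":0,"tz":158,"twist":0,"fingers":50},{"tx":-1,"ty":0,"tz":158,"twist":0,"fingers":10},{"tx":-1,"ty":0,"tz":158,"twist":0,"fingers":10},{"tx":-1,"ty":0,"tz":158,"twist":0,"fingers":10},{"tx":-1,"ty":0,"tz":158,"twist":0,"fingers":10}]}}

```text
clock: 15.68
tool_pos: [0.5732, -0.2852, 0.2396]
tool_rot: [0.002, 0.469, 0.883, 0.0]
force: [-0.8, 1.9, 7.3]
grip_width: 0.266
grasp_force: 58.3
```

```bash
python3 - <<'E'
from h import *
plan((.572,-.2847,.25,33.8),(.4197,.1866,.26,33.8))
E
```

```text
t 15.675 grasp [ 0.5737 -0.2853  0.0849] closing ang 34.11 open 22.7 tiltz [ 0.0031 -0.0006]
tx 1 ty -0 tz -165 twist 0.3 | rows 3
tx 476 ty 138 tz -176 twist 0.3 | rows 9
```

Call:
{"api": "send_rows", "payload": {"plan": [{"tx":0,"ty":0,"tz":-50,"twist":0,"fingers":10},{"tx":0,"ty":0,"tz":-110,"twist":0,"fingers":10},{"tx":20,"ty":6,"tz":-160,"twist":0,"fingers":10},{"tx":70,"ty":20,"tz":-175,"twist":0,"fingers":10},{"tx":125,"ty":36,"tz":-175,"twist":0,"fingers":10},{"tx":180,"ty":52,"tz":-175,"twist":0,"fingers":10},{"tx":235,"ty":68,"tz":-175,"twist":0,"fingers":10},{"tx":235,"ty":68,"tz":-175,"twist":0,"fingers":10}]}}

```text
clock: 16.68
tool_pos: [0.4962, -0.0477, 0.4129]
tool_rot: [-0.001, 0.465, 0.885, 0.001]
force: [0.8, -0.9, -1.1]
grip_width: 0.265
grasp_force: 59.2
```

Call:
{"api": "send_rows", "payload": {"plan": [{"tx":55,"ty":16,"tz":0,"twist":0,"fingers":10},{"tx":110,"ty":32,"tz":0,"twist":0,"fingers":10},{"tx":165,"ty":48,"tz":0,"twist":0,"fingers":10},{"tx":215,"ty":62,"tz":0,"twist":0,"fingers":10},{"tx":241,"ty":70,"tz":0,"twist":0,"fingers":10},{"tx":241,"ty":70,"tz":35,"twist":0,"fingers":10},{"tx":241,"ty":70,"tz":65,"twist":0,"fingers":10},{"tx":241,"ty":70,"tz":65,"twist":0,"fingers":10}]}}

```text
clock: 17.68
tool_pos: [0.4197, 0.1856, 0.3465]
tool_rot: [-0.001, 0.469, 0.883, -0.002]
force: [0.6, 0.1, -1.1]
grip_width: 0.266
grasp_force: 59.2
```

```bash
python3 -c "
from held import *
held(1)"
```

```text
along min/max [-0.0576 -0.0533  0.1082  0.1086] across [-0.0432 -0.0429  0.0418  0.0423] 7013
  at -0.06 -0.0425 0.0415
  at -0.02 -0.0431 0.0419
  at 0.02 -0.0431 0.0421
  at 0.06 -0.0431 0.042
  at 0.1 -0.0431 0.0423
t 17.725 grasp [0.4202 0.1857 0.1931] closing ang 34.03 open 22.8 tiltz [-0.0007 -0.001 ]
top z 0.21309583955060038 2277
disc centre (np.float64(2.9), np.float64(1.1)) median (np.float64(1.2), np.float64(-0.1)) grasp (np.float64(-1.0), np.float64(0.1)) bore u 0
z 0.138 front u 23.8 n mid -0.4
z 0.148 front u 22.2 n mid -0.8
z 0.158 front u 11.8 n mid -0.0
z 0.168 front u 11.7 n mid -0.1
z 0.178 front u 11.8 n mid 2.6
z 0.188 front u 11.8 n mid 3.6
z 0.198 front u 11.8 n mid 3.4
z 0.208 front u 11.3 n mid -0.1
```

Call:
{"api": "send_rows", "payload": {"plan": [{"tx":0,"ty":0,"tz":30,"twist":0,"fingers":10},{"tx":0,"ty":0,"tz":52,"twist":0,"fingers":10},{"tx":0,"ty":0,"tz":68,"twist":0,"fingers":10},{"tx":0,"ty":0,"tz":80,"twist":0,"fingers":10},{"tx":0,"ty":0,"tz":90,"twist":0,"fingers":10},{"tx":0,"ty":0,"tz":91,"twist":0,"fingers":10},{"tx":0,"ty":0,"tz":91,"twist":0,"fingers":10}]}}

```text
clock: 18.6
tool_pos: [0.4201, 0.1866, 0.257]
tool_rot: [0.0, 0.469, 0.883, 0.0]
force: [-0.1, 1.2, -0.6]
grip_width: 0.268
grasp_force: 59.3
```

Call:
{"api": "send_rows", "payload": {"plan": [{"tx":0,"ty":0,"tz":2,"twist":0,"fingers":10},{"tx":0,"ty":0,"tz":2,"twist":0,"fingers":40},{"tx":0,"ty":0,"tz":2,"twist":0,"fingers":55},{"tx":0,"ty":0,"tz":2,"twist":0,"fingers":60},{"tx":0,"ty":0,"tz":-50,"twist":0,"fingers":70},{"tx":0,"ty":0,"tz":-105,"twist":0,"fingers":80},{"tx":0,"ty":0,"tz":-150,"twist":0,"fingers":80},{"tx":0,"ty":0,"tz":-150,"twist":0,"fingers":80}]}}

```text
clock: 19.6
tool_pos: [0.4208, 0.1867, 0.4099]
tool_rot: [0.001, 0.469, 0.883, 0.003]
force: [-0.1, -0.3, -0.6]
grip_width: 0.935
grasp_force: 0.0
```

```bash
python3 - <<'E'
from meas import *
p,W,c=cam("wrist"); z=W[...,2]
blobs(p,W,(z>.105)&(z<.13)&(np.hypot(W[...,0]-.42,W[...,1]-.187)<.11)&(p[...,0]>100),30)
p,W,c=cam("top"); z=W[...,2]
blobs(p,W,(z>.105)&(z<.13)&(np.hypot(W[...,0]-.42,W[...,1]-.187)<.11)&(p[...,0]>100),10)
# carriers: steel base orientation from original pictures
for n in ("top0","side0"):
    d=np.load(n+".npz");P,W=d["p"],d["W"];z=W[...,2]
    for s in [(.597,-.1175),(.469,-.431),(.375,-.290)]:
        m=(z>.004)&(z<.026)&(np.hypot(W[...,0]-s[0],W[...,1]-s[1])<.056)
        L,k=ndimage.label(m); i=1+np.argmax(ndimage.sum(m,L,range(1,k+1)))
        print(n,s,cv2.minAreaRect((W[L==i][:,:2]*1000).astype(np.float32)))
plan((.597,-.1175,.26,60))
E
```

```text
px 307.0 126.0 n 531 xyz [0.381  0.2408 0.1189] mean [0.3811 0.2407 0.1188] rgb [253. 230. 144.] max [0.023 0.023 0.006]
px 310.0 195.0 n 483 xyz [0.4193 0.1893 0.1188] mean [0.4195 0.1892 0.1181] rgb [253. 227. 141.] max [0.023 0.023 0.016]
px 309.0 259.0 n 458 xyz [0.4563 0.1313 0.1185] mean [0.4564 0.131  0.1171] rgb [253. 224. 137.] max [0.023 0.023 0.016]
px 235.0 232.0 n 57 xyz [0.4553 0.1286 0.1177] mean [0.4546 0.1289 0.1169] rgb [198. 166. 115.] max [0.02  0.021 0.018]
px 214.0 245.0 n 60 xyz [0.4181 0.1873 0.1181] mean [0.4172 0.1877 0.1176] rgb [197.  165.5 115. ] max [0.02  0.022 0.017]
px 193.0 260.0 n 30 xyz [0.3746 0.2445 0.118 ] mean [0.3746 0.2442 0.1181] rgb [198.  164.5 115.5] max [0.017 0.018 0.007]
top0 (0.597, -0.1175) ((595.7472534179688, -113.85792541503906), (55.62186050415039, 71.35224914550781), 57.859893798828125)
top0 (0.469, -0.431) ((468.59674072265625, -427.0425720214844), (75.63587188720703, 55.99078369140625), 17.094051361083984)
top0 (0.375, -0.29) ((372.839111328125, -286.7573547363281), (74.13706970214844, 55.316925048828125), 14.693538665771484)
side0 (0.597, -0.1175) ((599.834716796875, -111.24414825439453), (74.48495483398438, 81.01716613769531), 55.219058990478516)
side0 (0.469, -0.431) ((470.316162109375, -428.23291015625), (76.50823211669922, 65.06147003173828), 12.5892333984375)
side0 (0.375, -0.29) ((373.913330078125, -285.3335876464844), (77.78951263427734, 74.42230987548828), 9.68325424194336)
t 19.7 grasp [0.4197 0.1867 0.2519] closing ang 34.13 open 80.1 tiltz [0.0003 0.0008]
tx -351 ty -24 tz -8 twist -25.9 | rows 6
```

All three stamps are home, with tops at about 0.1185. Now the carriers, nearest first: (.597,-.1175), yaw about -32°, gripped along its x.

```bash
python3 - <<'E'
from h import *
plan((.597,-.1175,.25,-32),(.597,-.1175,.172,-32))
E
```

```text
t 19.7 grasp [0.4197 0.1867 0.2519] closing ang 34.13 open 80.1 tiltz [0.0003 0.0008]
tx -351 ty -24 tz 2 twist 66.1 | rows 7
tx -351 ty -24 tz 80 twist 66.1 | rows 7
```

Call:
{"api": "send_rows", "payload": {"plan": [{"tx":-50,"ty":-3,"tz":0,"twist":10,"fingers":70},{"tx":-102,"ty":-7,"tz":0,"twist":20,"fingers":60},{"tx":-154,"ty":-10,"tz":0,"twist":30,"fingers":60},{"tx":-206,"ty":-14,"tz":0,"twist":40,"fingers":60},{"tx":-258,"ty":-18,"tz":0,"twist":50,"fingers":60},{"tx":-310,"ty":-21,"tz":0,"twist":60,"fingers":60},{"tx":-351,"ty":-24,"tz":0,"twist":66,"fingers":60},{"tx":-351,"ty":-24,"tz":0,"twist":66,"fingers":60}]}}

```text
clock: 20.7
tool_pos: [0.5969, -0.1206, 0.4045]
tool_rot: [0.001, 0.876, 0.483, -0.002]
force: [-1.1, -0.8, 0.1]
grip_width: 0.705
grasp_force: 0.0
```

Call:
{"api": "send_rows", "payload": {"plan": [{"tx":0,"ty":0,"tz":0,"twist":0,"fingers":60},{"tx":0,"ty":0,"tz":0,"twist":0,"fingers":60}]}}

```text
clock: 20.95
tool_pos: [0.5966, -0.116, 0.406]
tool_rot: [-0.001, 0.874, 0.487, -0.0]
force: [0.5, -0.9, 0.6]
grip_width: 0.705
grasp_force: 0.0
```

```bash
python3 - <<'E'
from meas import *
p,W,c=cam("wrist"); z=W[...,2]; save("w7",p)
blobs(p,W,(z>.17)&(z<.2)&(np.hypot(W[...,0]-.597,W[...,1]+.1175)<.05),30)
plan((.597,-.1175,.172,-32))
E
```

```text
px 315.0 219.0 n 599 xyz [ 0.5999 -0.114   0.1885] mean [ 0.5998 -0.1145  0.1866] rgb [248. 211. 127.] max [0.02 0.02 0.02]
t 21.0 grasp [ 0.5966 -0.116   0.2517] closing ang -31.76 open 60.1 tiltz [-0.0005  0.001 ]
tx -1 ty 1 tz 80 twist 0.2 | rows 2
```

View pics/w7.png

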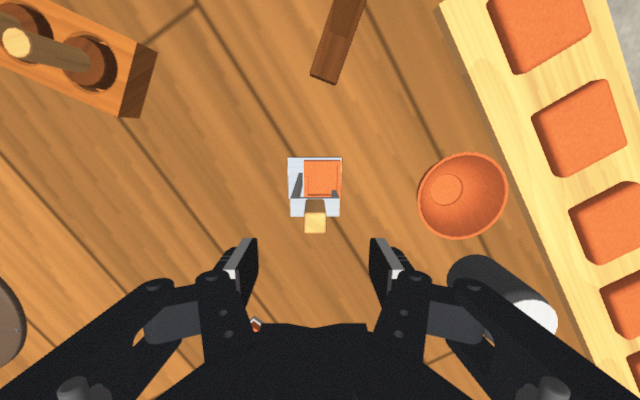

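The gripper is square to the carrier, with the stub at (315,219). I descend and pinch.

Call:
{"api": "send_rows", "payload": {"plan": [{"tx":1,"ty":1,"tz":40,"twist":0,"fingers":60},{"tx":1,"ty":1,"tz":75,"twist":0,"fingers":60},{"tx":1,"ty":1,"tz":79,"twist":0,"fingers":60},{"tx":1,"ty":1,"tz":79,"twist":0,"fingers":60},{"tx":1,"ty":1,"tz":79,"twist":0,"fingers":20},{"tx":1,"ty":1,"tz":79,"twist":0,"fingers":5},{"tx":1,"ty":1,"tz":79,"twist":0,"fingers":5},{"tx":1,"ty":1,"tz":79,"twist":0,"fingers":5}]}}

```text
clock: 22.0
tool_pos: [0.5982, -0.117, 0.3286]
tool_rot: [-0.0, 0.874, 0.486, 0.0]
force: [-3.3, 1.5, 5.4]
grip_width: 0.178
grasp_force: 58.9
```

```bash
python3 - <<'E'
from h import *
s=manip.read_state(); print(s["grasp_force"],s["force"])
# rail frame helper test: pre-hook, 90 mm on -x side at y=-130
mid=np.array([.5859,.1909]); yx=np.array([-.6184,.7858]); xx=np.array([.7858,.6184])
pre=mid-.130*yx-.10*xx; print(pre)
plan((*pre,.272,38.2))
E
```

```text
58.925601840019226 [-3.34092641  1.47769364  5.40840816]
[0.587712 0.026906]
t 22.0 grasp [ 0.5982 -0.1169  0.1739] closing ang -31.88 open 15.2 tiltz [0.0003 0.0011]
tx 117 ty -85 tz -98 twist -70.1 | rows 7
```

Call:
{"api": "send_rows", "payload": {"plan": [{"tx":0,"ty":0,"tz":-40,"twist":0,"fingers":5},{"tx":0,"ty":0,"tz":-80,"twist":-10,"fingers":5},{"tx":20,"ty":-14,"tz":-100,"twist":-20,"fingers":5},{"tx":40,"ty":-29,"tz":-100,"twist":-30,"fingers":5},{"tx":60,"ty":-44,"tz":-100,"twist":-40,"fingers":5},{"tx":80,"ty":-58,"tz":-100,"twist":-50,"fingers":5},{"tx":100,"ty":-73,"tz":-100,"twist":-60,"fingers":5},{"tx":117,"ty":-85,"tz":-100,"twist":-70,"fingers":5}]}}

```text
clock: 23.0
tool_pos: [0.5875, 0.0281, 0.4275]
tool_rot: [-0.0, 0.435, 0.901, -0.0]
force: [0.4, 0.1, -2.4]
grip_width: 0.18
grasp_force: 59.4
```

Call:
{"api": "send_rows", "payload": {"plan": [{"tx":0,"ty":0,"tz":0,"twist":0,"fingers":5},{"tx":0,"ty":0,"tz":0,"twist":0,"fingers":5}]}}

```text
clock: 23.25
tool_pos: [0.5878, 0.0261, 0.4276]
tool_rot: [0.0, 0.439, 0.898, -0.0]
force: [-0.4, -0.4, -3.7]
grip_width: 0.176
grasp_force: 59.4
```

```bash
cat > rail.py <<'E'
from meas import *
mid=np.array([.5859,.1909]); yx=np.array([-.6184,.7858]); xx=np.array([.7858,.6184])
def R(x,y): return mid+y*yx+x*xx
# bar as the wrist camera sees it, in the rail frame; lets the rail estimate be corrected
def bar(n="wrist"):
    p,W,c=cam(n); z=W[...,2]; d=W[...,:2]-mid; a=d@yx; b=d@xx
    m=(z>.188)&(z<.2)&(abs(b)<.02)&(a>-.195)&(a<.195); print(n,"bar pts",m.sum())
    if m.sum()<40: return
    for lo in np.arange(-.2,.2,.05):
        k=m&(a>=lo)&(a<lo+.05)
        if k.sum()>15: print("y",lo.round(2),"x mid",(500*(np.percentile(b[k],2)+np.percentile(b[k],98))).round(1),"ztop",np.percentile(z[k],95).round(4))
    v=p.max(-1)
    k=m&(v<90); L,q=ndimage.label(k)
    for i in range(1,q+1):
        if (L==i).sum()>8: print("ring y",(1000*(a[L==i].min()+a[L==i].max())/2).round(1),"w",(1000*np.ptp(a[L==i])).round(1),(L==i).sum())
    k=(z>.2)&(z<.215)&(abs(b)<.05); L,q=ndimage.label(k)
    for i in range(1,q+1):
        if (L==i).sum()>30: print("post y",(1000*np.median(a[L==i])).round(1),"x",(1000*np.median(b[L==i])).round(1))
def grasp():
    s=manip.read_state(); g=np.array(s["tool_pos"])[:2]-mid; print("grasp rail x %.1f y %.1f z %.1f"%(g@xx*1e3,g@yx*1e3,(s["tool_pos"][2]-.1547)*1e3),"force",np.round(s["force"],1),"grip",round(s["grasp_force"],1),round(s["grip_width"]*85.4,1))
E
python3 - <<'E'
from rail import *
bar(); bar("top"); grasp(); plan((*R(-.1,-.13),.274,38.2),(*R(0,-.13),.274,38.2),(*R(0,-.13),.23,38.2))
E
```

```text
wrist bar pts 6398
y -0.2 x mid 2.3 ztop 0.1957
y -0.15 x mid 2.1 ztop 0.1956
y -0.1 x mid 1.9 ztop 0.1957
y -0.05 x mid 1.9 ztop 0.196
y -0.0 x mid 1.9 ztop 0.1957
ring y -9.1 w 26.0 1083
post y -217.6 x -9.4
top bar pts 274
y 0.05 x mid 1.2 ztop 0.1966
y 0.1 x mid 1.0 ztop 0.1966
y 0.15 x mid 1.3 ztop 0.1971
ring y 73.5 w 23.7 41
ring y 152.7 w 25.3 52
post y -217.6 x -6.7
post y 219.0 x -0.3
grasp rail x -100.5 y -130.9 z 273.0 force [-0.7 -0.2 -2.7] grip 59.4 15.2
t 23.35 grasp [0.5878 0.0258 0.273 ] closing ang 37.91 open 15.2 tiltz [-0.0001 -0.0006]
tx 1 ty 1 tz -1 twist -0.3 | rows 1
tx 1 ty 101 tz -1 twist -0.3 | rows 2
tx 1 ty 101 tz 43 twist -0.3 | rows 2
```

Call:
{"api": "send_rows", "payload": {"plan": [{"tx":1,"ty":30,"tz":-1,"twist":0,"fingers":5},{"tx":1,"ty":65,"tz":-1,"twist":0,"fingers":5},{"tx":1,"ty":95,"tz":-1,"twist":0,"fingers":5},{"tx":1,"ty":103,"tz":-1,"twist":0,"fingers":5},{"tx":1,"ty":103,"tz":-1,"twist":0,"fingers":5},{"tx":1,"ty":103,"tz":20,"twist":0,"fingers":5},{"tx":1,"ty":103,"tz":40,"twist":0,"fingers":5},{"tx":1,"ty":103,"tz":41,"twist":0,"fingers":5}]}}

```text
clock: 24.35
tool_pos: [0.6673, 0.0902, 0.3855]
tool_rot: [-0.001, 0.438, 0.899, -0.001]
force: [-0.3, 0.0, -2.5]
grip_width: 0.177
grasp_force: 59.6
```

```bash
python3 - <<'E'
from rail import *
grasp(); plan((*R(.002,.151),.229,38.2))
p,W,c=cam("wrist"); save("w8",p)
E
```

```text
grasp rail x 1.7 y -129.4 z 230.8 force [-0.3  0.  -2.5] grip 59.6 15.1
t 24.35 grasp [0.6668 0.0901 0.2308] closing ang 38.0 open 15.1 tiltz [-0.0031 -0.0009]
tx 280 ty -1 tz 2 twist -0.2 | rows 5
```

View pics/w8.png

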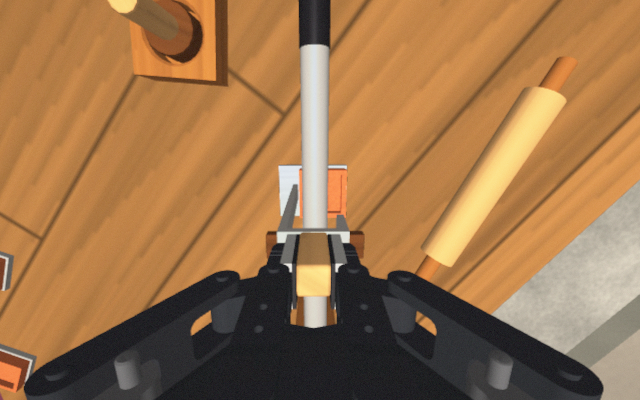

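The hook straddles the bar, which runs through x≈315, and the stub is centred over it. I slide it to the farthest ring.

Call:
{"api": "send_rows", "payload": {"plan": [{"tx":35,"ty":0,"tz":1,"twist":0,"fingers":5},{"tx":75,"ty":0,"tz":1,"twist":0,"fingers":5},{"tx":115,"ty":0,"tz":1,"twist":0,"fingers":5},{"tx":155,"ty":0,"tz":1,"twist":0,"fingers":5},{"tx":195,"ty":0,"tz":1,"twist":0,"fingers":5},{"tx":235,"ty":0,"tz":1,"twist":0,"fingers":5},{"tx":265,"ty":0,"tz":1,"twist":0,"fingers":5},{"tx":280,"ty":0,"tz":1,"twist":0,"fingers":5}]}}

```text
clock: 25.4
tool_pos: [0.4947, 0.3128, 0.387]
tool_rot: [0.0, 0.437, 0.9, 0.001]
force: [-0.4, -0.3, -3.0]
grip_width: 0.175
grasp_force: 59.5
```

Call:
{"api": "send_rows", "payload": {"plan": [{"tx":0,"ty":0,"tz":1,"twist":0,"fingers":5},{"tx":0,"ty":0,"tz":2,"twist":0,"fingers":5}]}}

```text
clock: 25.65
tool_pos: [0.4965, 0.3102, 0.384]
tool_rot: [0.001, 0.438, 0.899, 0.0]
force: [-0.0, -0.6, -3.5]
grip_width: 0.174
grasp_force: 59.5
```

```bash
python3 - <<'E'
from rail import *
grasp(); bar("wrist"); plan()
E
```

```text
grasp rail x 3.5 y 149.0 z 229.3 force [-0.  -0.6 -3.5] grip 59.5 14.9
wrist bar pts 2543
y 0.05 x mid 2.9 ztop 0.1954
y 0.1 x mid 3.0 ztop 0.1955
y 0.15 x mid -1.0 ztop 0.1962
ring y 158.8 w 10.5 371
ring y 82.3 w 2.8 10
post y 218.1 x 3.2
post y 155.8 x 5.1
t 25.7 grasp [0.4966 0.3101 0.229 ] closing ang 37.98 open 15.3 tiltz [ 0.0006 -0.0007]
```

Call:
{"api": "send_rows", "payload": {"plan": [{"tx":2,"ty":0,"tz":2,"twist":0,"fingers":5},{"tx":2,"ty":0,"tz":3,"twist":0,"fingers":5},{"tx":2,"ty":0,"tz":3,"twist":0,"fingers":20},{"tx":2,"ty":0,"tz":3,"twist":0,"fingers":40},{"tx":2,"ty":0,"tz":3,"twist":0,"fingers":60},{"tx":2,"ty":0,"tz":-30,"twist":0,"fingers":60},{"tx":2,"ty":0,"tz":-75,"twist":0,"fingers":60},{"tx":2,"ty":0,"tz":-75,"twist":0,"fingers":60}]}}

```text
clock: 26.7
tool_pos: [0.4951, 0.3134, 0.4623]
tool_rot: [0.001, 0.438, 0.899, 0.003]
force: [-0.6, -0.1, -1.4]
grip_width: 0.701
grasp_force: 0.0
```

```bash
cat >> rail.py <<'E'
def stubs():
    for n in("top","side"):
        p,W,c=cam(n); z=W[...,2]; m=(z>.225)&(z<.25)&(p[...,0]>120)&(p[...,2]<140)&(W[...,0]>.35)&(W[...,0]<.8); L,q=ndimage.label(m)
        for i in range(1,q+1):
            if (L==i).sum()>9: d=W[L==i][:,:2].mean(0)-mid; print(n,"stub rail x,y",(d@xx*1e3).round(1),(d@yx*1e3).round(1),"z",W[L==i][:,2].max().round(4))
E
python3 - <<'E'
from rail import *
stubs(); tops(.178,.192,(-.5,-.2)); grasp(); plan((.45,.10,.30,25),(.469,-.431,.30,17),(.375,-.290,.30,15))
E
```

```text
top stub rail x,y 3.5 152.6 z 0.2448
side stub rail x,y 1.4 148.0 z 0.2456
top
px 436.0 226.0 n 30 xyz [ 0.4672 -0.4286  0.188 ] mean [ 0.4681 -0.4291  0.1881] rgb [193. 162. 110.] max [0.014 0.015 0.007]
px 385.0 261.0 n 31 xyz [ 0.3737 -0.2882  0.1873] mean [ 0.3743 -0.2884  0.1874] rgb [192. 162. 113.] max [0.016 0.015 0.007]
px 449.0 272.0 n 34 xyz [ 0.3466 -0.4562  0.1883] mean [ 0.3466 -0.4564  0.188 ] rgb [191.  161.  110.5] max [0.018 0.016 0.008]
side
px 257.0 243.0 n 36 xyz [ 0.3756 -0.291   0.1895] mean [ 0.3753 -0.2911  0.1892] rgb [189.  149.   94.5] max [0.016 0.018 0.011]
px 298.0 294.0 n 40 xyz [ 0.4707 -0.4322  0.189 ] mean [ 0.47   -0.4324  0.1891] rgb [190.  150.   95.5] max [0.016 0.017 0.008]
px 241.0 308.0 n 39 xyz [ 0.3458 -0.4589  0.1893] mean [ 0.3462 -0.4589  0.1889] rgb [190. 152.  95.] max [0.015 0.019 0.012]
grasp rail x 3.4 y 153.1 z 302.9 force [-0.5 -0.8 -0.3] grip 0.0 60.1
t 26.9 grasp [0.4937 0.3132 0.3029] closing ang 38.13 open 60.1 tiltz [-0.0014 -0.001 ]
tx -141 ty -166 tz 3 twist 13.1 | rows 4
tx -570 ty -479 tz 4 twist 21.1 | rows 12
tx -401 ty -466 tz 4 twist 23.1 | rows 10
```

The first carrier hangs on its ring (stub y≈150). Next is the carrier at (.375,-.290).

Call:
{"api": "send_rows", "payload": {"plan": [{"tx":-40,"ty":-46,"tz":3,"twist":3,"fingers":60},{"tx":-80,"ty":-92,"tz":3,"twist":6,"fingers":60},{"tx":-120,"ty":-139,"tz":3,"twist":9,"fingers":60},{"tx":-160,"ty":-186,"tz":3,"twist":12,"fingers":60},{"tx":-200,"ty":-233,"tz":3,"twist":15,"fingers":60},{"tx":-240,"ty":-279,"tz":3,"twist":18,"fingers":60},{"tx":-280,"ty":-326,"tz":3,"twist":21,"fingers":60},{"tx":-320,"ty":-372,"tz":3,"twist":23,"fingers":60}]}}

```text
clock: 27.9
tool_pos: [0.398, -0.1697, 0.4551]
tool_rot: [-0.0, 0.608, 0.794, 0.0]
force: [1.1, -0.0, 0.1]
grip_width: 0.702
grasp_force: 0.0
```

Call:
{"api": "send_rows", "payload": {"plan": [{"tx":0,"ty":0,"tz":0,"twist":0,"fingers":60},{"tx":0,"ty":0,"tz":0,"twist":0,"fingers":60}]}}

```text
clock: 28.15
tool_pos: [0.399, -0.1676, 0.455]
tool_rot: [-0.001, 0.608, 0.794, -0.0]
force: [0.4, 0.4, -0.5]
grip_width: 0.703
grasp_force: 0.0
```

```bash
python3 - <<'E'
from h import *
plan((.375,-.290,.30,15),(.375,-.290,.172,15))
E
```

```text
t 28.15 grasp [ 0.3988 -0.1676  0.3003] closing ang 15.11 open 60.0 tiltz [-0.0013  0.0002]
tx -112 ty -55 tz 0 twist 0.1 | rows 2
tx -112 ty -55 tz 128 twist 0.1 | rows 3
```

Call:
{"api": "send_rows", "payload": {"plan": [{"tx":-50,"ty":-25,"tz":0,"twist":0,"fingers":60},{"tx":-100,"ty":-49,"tz":0,"twist":0,"fingers":60},{"tx":-112,"ty":-55,"tz":30,"twist":0,"fingers":60},{"tx":-112,"ty":-55,"tz":50,"twist":0,"fingers":60},{"tx":-112,"ty":-55,"tz":50,"twist":0,"fingers":60}]}}

```text
clock: 28.78
tool_pos: [0.3756, -0.289, 0.4041]
tool_rot: [-0.002, 0.607, 0.795, -0.001]
force: [-0.7, 0.4, 0.2]
grip_width: 0.702
grasp_force: 0.0
```

```bash
python3 - <<'E'
from meas import *
p,W,c=cam("wrist"); z=W[...,2]; save("w9",p)
blobs(p,W,(z>.185)&(z<.2)&(np.hypot(W[...,0]-.375,W[...,1]+.29)<.05),30)
m=(z>.004)&(z<.026)&(np.hypot(W[...,0]-.375,W[...,1]+.29)<.056)
L,k=ndimage.label(m); i=1+np.argmax(ndimage.sum(m,L,range(1,k+1)))
print(cv2.minAreaRect((W[L==i][:,:2]*1000).astype(np.float32)))
plan((.375,-.290,.172,15))
E
```

```text
px 313.0 224.0 n 496 xyz [ 0.3759 -0.2886  0.1888] mean [ 0.3759 -0.2887  0.1887] rgb [250. 219. 132.] max [0.018 0.018 0.006]
((375.6883239746094, -288.8202209472656), (70.8544692993164, 54.23641586303711), 16.672067642211914)
t 28.825 grasp [ 0.3755 -0.2894  0.2505] closing ang 15.22 open 60.0 tiltz [-0.0022  0.0004]
tx -0 ty -1 tz 78 twist 0.2 | rows 2
```

View pics/w9.png

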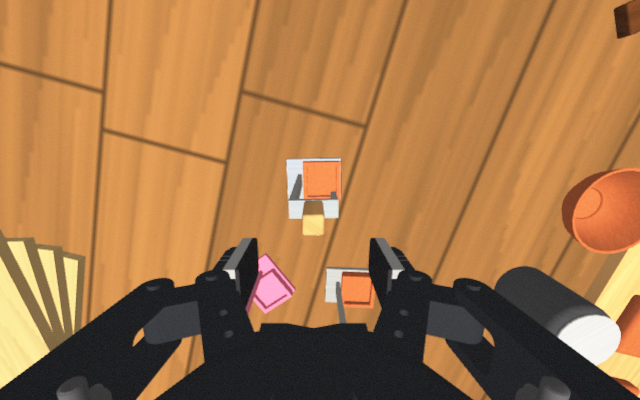

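The steel carrier sits square under the gripper, with its stub at (313,224). The pink look-alike at (268,285) is clear.

Call:
{"api": "send_rows", "payload": {"plan": [{"tx":0,"ty":0,"tz":40,"twist":0,"fingers":60},{"tx":0,"ty":0,"tz":73,"twist":-1,"fingers":60},{"tx":0,"ty":0,"tz":78,"twist":-1,"fingers":60},{"tx":0,"ty":0,"tz":78,"twist":-1,"fingers":60},{"tx":0,"ty":0,"tz":78,"twist":-1,"fingers":20},{"tx":0,"ty":0,"tz":78,"twist":-1,"fingers":5},{"tx":0,"ty":0,"tz":78,"twist":-1,"fingers":5},{"tx":0,"ty":0,"tz":78,"twist":-1,"fingers":5}]}}

```text
clock: 29.82
tool_pos: [0.3752, -0.2909, 0.3285]
tool_rot: [0.0, 0.601, 0.799, 0.0]
force: [-2.0, 0.3, 6.9]
grip_width: 0.177
grasp_force: 58.7
```

```bash
python3 - <<'E'
from rail import *
grasp(); plan((.43,-.12,.29,30),(*R(-.098,-.13),.29,38.2))
E
```

```text
grasp rail x -463.5 y -248.3 z 173.8 force [-2.   0.3  6.9] grip 58.7 15.1
t 29.825 grasp [ 0.3753 -0.2909  0.1738] closing ang 16.11 open 15.1 tiltz [ 0.001  -0.0001]
tx 149 ty 100 tz -116 twist -13.9 | rows 4
tx 247 ty 294 tz -116 twist -22.1 | rows 7
```

Call:
{"api": "send_rows", "payload": {"plan": [{"tx":0,"ty":0,"tz":-40,"twist":0,"fingers":5},{"tx":5,"ty":6,"tz":-85,"twist":0,"fingers":5},{"tx":35,"ty":42,"tz":-105,"twist":-4,"fingers":5},{"tx":75,"ty":89,"tz":-105,"twist":-8,"fingers":5},{"tx":115,"ty":137,"tz":-105,"twist":-12,"fingers":5},{"tx":155,"ty":184,"tz":-105,"twist":-16,"fingers":5},{"tx":195,"ty":232,"tz":-105,"twist":-20,"fingers":5},{"tx":228,"ty":271,"tz":-105,"twist":-22,"fingers":5}]}}

```text
clock: 30.82
tool_pos: [0.5731, 0.0065, 0.4325]
tool_rot: [-0.0, 0.436, 0.9, 0.0]
force: [1.0, -0.6, -2.0]
grip_width: 0.179
grasp_force: 59.4
```

Call:
{"api": "send_rows", "payload": {"plan": [{"tx":0,"ty":0,"tz":0,"twist":0,"fingers":5},{"tx":0,"ty":0,"tz":0,"twist":0,"fingers":5}]}}

```text
clock: 31.08
tool_pos: [0.5719, 0.0033, 0.4324]
tool_rot: [-0.0, 0.438, 0.899, -0.001]
force: [-0.4, -1.0, -1.7]
grip_width: 0.175
grasp_force: 59.5
```

```bash
python3 - <<'E'
from rail import *
grasp(); plan((*R(-.098,-.13),.274,38.2),(*R(0.002,-.13),.274,38.2))
E
```

```text
grasp rail x -127.0 y -138.7 z 277.7 force [-0.4 -1.  -1.7] grip 59.5 14.9
t 31.075 grasp [0.5717 0.0032 0.2777] closing ang 38.09 open 14.9 tiltz [-0.0011 -0.001 ]
tx 9 ty 29 tz 4 twist -0.1 | rows 1
tx 9 ty 129 tz 4 twist -0.1 | rows 3
```

Call:
{"api": "send_rows", "payload": {"plan": [{"tx":9,"ty":30,"tz":4,"twist":0,"fingers":5},{"tx":9,"ty":60,"tz":4,"twist":0,"fingers":5},{"tx":9,"ty":95,"tz":4,"twist":0,"fingers":5},{"tx":9,"ty":122,"tz":4,"twist":0,"fingers":5},{"tx":9,"ty":129,"tz":4,"twist":0,"fingers":5},{"tx":9,"ty":129,"tz":4,"twist":0,"fingers":5},{"tx":9,"ty":129,"tz":25,"twist":0,"fingers":5},{"tx":9,"ty":129,"tz":46,"twist":0,"fingers":5}]}}

```text
clock: 32.08
tool_pos: [0.6673, 0.0886, 0.387]
tool_rot: [0.0, 0.438, 0.899, 0.0]
force: [-0.3, -0.4, -2.7]
grip_width: 0.176
grasp_force: 59.6
```

Call:
{"api": "send_rows", "payload": {"plan": [{"tx":0,"ty":0,"tz":0,"twist":0,"fingers":5},{"tx":0,"ty":0,"tz":0,"twist":0,"fingers":5}]}}

```text
clock: 32.33
tool_pos: [0.6681, 0.0895, 0.3879]
tool_rot: [0.0, 0.438, 0.899, 0.0]
force: [-0.1, 0.4, -3.1]
grip_width: 0.181
grasp_force: 59.6
```

```bash
python3 - <<'E'
from rail import *
grasp(); bar(); plan((*R(.002,.071),.229,38.2))
E
```

```text
grasp rail x 1.9 y -130.5 z 233.2 force [-0.1  0.4 -3.1] grip 59.6 15.5
wrist bar pts 6910
y -0.2 x mid 3.1 ztop 0.1955
y -0.15 x mid -2.4 ztop 0.1958
y -0.1 x mid 3.1 ztop 0.1956
y -0.05 x mid 3.1 ztop 0.196
ring y -12.0 w 21.2 1288
post y -122.5 x 2.9
t 32.375 grasp [0.6685 0.0898 0.2334] closing ang 38.07 open 15.1 tiltz [0.0017 0.0003]
tx 201 ty -1 tz 4 twist -0.1 | rows 4
```

Call:
{"api": "send_rows", "payload": {"plan": [{"tx":25,"ty":0,"tz":3,"twist":0,"fingers":5},{"tx":65,"ty":0,"tz":3,"twist":0,"fingers":5},{"tx":105,"ty":0,"tz":3,"twist":0,"fingers":5},{"tx":145,"ty":0,"tz":3,"twist":0,"fingers":5},{"tx":180,"ty":0,"tz":3,"twist":0,"fingers":5},{"tx":202,"ty":0,"tz":3,"twist":0,"fingers":5},{"tx":202,"ty":0,"tz":4,"twist":0,"fingers":5},{"tx":202,"ty":0,"tz":5,"twist":0,"fingers":5}]}}

```text
clock: 33.38
tool_pos: [0.5441, 0.2485, 0.3824]
tool_rot: [0.001, 0.438, 0.899, 0.0]
force: [1.0, 0.1, -2.6]
grip_width: 0.177
grasp_force: 59.6
```

```bash
python3 - <<'E'
from rail import *
grasp(); bar(); plan()
E
```

```text
grasp rail x 2.7 y 71.1 z 227.7 force [ 1.   0.1 -2.6] grip 59.6 15.1
wrist bar pts 5777
y -0.0 x mid 3.0 ztop 0.1956
y 0.05 x mid -0.2 ztop 0.1986
y 0.1 x mid 3.0 ztop 0.1959
y 0.15 x mid 3.0 ztop 0.1959
ring y 140.4 w 4.8 254
ring y 80.4 w 6.7 215
post y 150.2 x -5.6
post y 79.0 x 3.8
t 33.425 grasp [0.5443 0.2482 0.2274] closing ang 38.03 open 15.2 tiltz [ 0.0011 -0.0001]
```

Call:
{"api": "send_rows", "payload": {"plan": [{"tx":0,"ty":0,"tz":1,"twist":0,"fingers":5},{"tx":0,"ty":0,"tz":1,"twist":0,"fingers":5},{"tx":0,"ty":0,"tz":1,"twist":0,"fingers":20},{"tx":0,"ty":0,"tz":1,"twist":0,"fingers":40},{"tx":0,"ty":0,"tz":1,"twist":0,"fingers":60},{"tx":0,"ty":0,"tz":-30,"twist":0,"fingers":60},{"tx":0,"ty":0,"tz":-80,"twist":0,"fingers":60},{"tx":0,"ty":0,"tz":-80,"twist":0,"fingers":60}]}}

```text
clock: 34.42
tool_pos: [0.5445, 0.2491, 0.4654]
tool_rot: [0.002, 0.438, 0.899, 0.003]
force: [-0.1, 0.2, -0.4]
grip_width: 0.702
grasp_force: 0.0
```

```bash
python3 - <<'E'
from rail import *
stubs(); grasp(); tops(.178,.192,(-.5,-.4)); plan((.469,-.431,.30,17))
E
```

```text
top stub rail x,y 3.3 70.4 z 0.2466
top stub rail x,y 3.9 152.9 z 0.2459
side stub rail x,y 1.1 148.5 z 0.2463
side stub rail x,y -0.4 66.8 z 0.2484
grasp rail x 2.8 y 72.3 z 307.0 force [-0.1  0.3  0. ] grip 0.0 60.1
top
px 436.0 225.0 n 30 xyz [ 0.4696 -0.4292  0.1877] mean [ 0.4686 -0.4288  0.188 ] rgb [196.5 166.  113. ] max [0.014 0.014 0.008]
px 449.0 272.0 n 33 xyz [ 0.3454 -0.456   0.1882] mean [ 0.3463 -0.4564  0.188 ] rgb [195. 164. 113.] max [0.018 0.015 0.006]
side
px 297.0 294.0 n 40 xyz [ 0.4686 -0.432   0.1899] mean [ 0.469  -0.4323  0.1894] rgb [190.5 150.   95.5] max [0.016 0.017 0.012]
px 242.0 308.0 n 46 xyz [ 0.3461 -0.4587  0.1896] mean [ 0.3466 -0.4586  0.1889] rgb [189.  149.5  95. ] max [0.018 0.018 0.013]
t 34.625 grasp [0.5428 0.2495 0.3058] closing ang 38.13 open 59.8 tiltz [-0.0017 -0.0007]
tx -490 ty -479 tz 6 twist 21.1 | rows 11
```

Two carriers are hung. Now the last one, at (.469,-.431).

Call:
{"api": "send_rows", "payload": {"plan": [{"tx":-42,"ty":-41,"tz":0,"twist":3,"fingers":60},{"tx":-85,"ty":-83,"tz":0,"twist":6,"fingers":60},{"tx":-128,"ty":-125,"tz":0,"twist":9,"fingers":60},{"tx":-171,"ty":-167,"tz":0,"twist":12,"fingers":60},{"tx":-214,"ty":-209,"tz":0,"twist":15,"fingers":60},{"tx":-257,"ty":-251,"tz":0,"twist":18,"fingers":60},{"tx":-300,"ty":-293,"tz":0,"twist":21,"fingers":60},{"tx":-340,"ty":-332,"tz":0,"twist":21,"fingers":60}]}}

```text
clock: 35.62
tool_pos: [0.4915, -0.2246, 0.4607]
tool_rot: [-0.001, 0.594, 0.804, -0.0]
force: [1.9, 0.3, 0.2]
grip_width: 0.703
grasp_force: 0.0
```

Call:
{"api": "send_rows", "payload": {"plan": [{"tx":0,"ty":0,"tz":0,"twist":0,"fingers":60},{"tx":0,"ty":0,"tz":0,"twist":0,"fingers":60}]}}

```text
clock: 35.88
tool_pos: [0.4921, -0.2227, 0.4607]
tool_rot: [-0.001, 0.594, 0.804, -0.0]
force: [0.3, 0.7, -1.0]
grip_width: 0.701
grasp_force: 0.0
```

```bash
python3 - <<'E'
from h import *
plan((.469,-.431,.25,17))
E
```

```text
t 35.875 grasp [ 0.4918 -0.2226  0.306 ] closing ang 17.08 open 59.8 tiltz [-0.0017  0.0006]
tx -192 ty -83 tz 56 twist 0.1 | rows 4
```

Call:
{"api": "send_rows", "payload": {"plan": [{"tx":-50,"ty":-22,"tz":0,"twist":0,"fingers":60},{"tx":-102,"ty":-44,"tz":0,"twist":0,"fingers":60},{"tx":-154,"ty":-67,"tz":10,"twist":0,"fingers":60},{"tx":-192,"ty":-83,"tz":35,"twist":0,"fingers":60},{"tx":-192,"ty":-83,"tz":56,"twist":0,"fingers":60},{"tx":-192,"ty":-83,"tz":56,"twist":0,"fingers":60},{"tx":-192,"ty":-83,"tz":56,"twist":0,"fingers":60}]}}

```text
clock: 36.75
tool_pos: [0.4707, -0.4295, 0.4061]
tool_rot: [0.0, 0.593, 0.805, 0.0]
force: [-0.3, -0.5, -0.3]
grip_width: 0.709
grasp_force: 0.0
```

```bash
python3 - <<'E'
from meas import *
p,W,c=cam("wrist"); z=W[...,2]; save("w10",p)
blobs(p,W,(z>.185)&(z<.2)&(np.hypot(W[...,0]-.469,W[...,1]+.431)<.05),30)
m=(z>.004)&(z<.026)&(np.hypot(W[...,0]-.469,W[...,1]+.431)<.056)
L,k=ndimage.label(m); i=1+np.argmax(ndimage.sum(m,L,range(1,k+1)))
print(cv2.minAreaRect((W[L==i][:,:2]*1000).astype(np.float32)), np.median(p[L==i],0))
plan((.469,-.431,.172,17))
E
```

```text
px 310.0 223.0 n 474 xyz [ 0.4698 -0.43    0.1889] mean [ 0.4698 -0.4301  0.1887] rgb [251. 221. 135.] max [0.018 0.018 0.006]
((470.260009765625, -430.75079345703125), (71.97563934326172, 55.757266998291016), 12.746346473693848) [249. 152.  87.]
t 36.8 grasp [ 0.4707 -0.4298  0.2518] closing ang 17.26 open 60.1 tiltz [ 0.0011 -0.0002]
tx -1 ty -2 tz 80 twist 0.3 | rows 2
```

Call:
{"api": "send_rows", "payload": {"plan": [{"tx":0,"ty":-1,"tz":40,"twist":3,"fingers":60},{"tx":0,"ty":-1,"tz":73,"twist":3,"fingers":60},{"tx":0,"ty":-1,"tz":79,"twist":3,"fingers":60},{"tx":0,"ty":-1,"tz":79,"twist":3,"fingers":60},{"tx":0,"ty":-1,"tz":79,"twist":3,"fingers":20},{"tx":0,"ty":-1,"tz":79,"twist":3,"fingers":5},{"tx":0,"ty":-1,"tz":79,"twist":3,"fingers":5},{"tx":0,"ty":-1,"tz":79,"twist":3,"fingers":5}]}}

```text
clock: 37.8
tool_pos: [0.4687, -0.4316, 0.3277]
tool_rot: [0.001, 0.615, 0.789, 0.0]
force: [1.0, 1.1, 6.9]
grip_width: 0.18
grasp_force: 60.4
```

```bash
python3 - <<'E'
from rail import *
grasp(); plan((*R(-.12,-.13),.28,38.2))
E
```

```text
grasp rail x -477.0 y -416.6 z 173.0 force [1.  1.1 6.9] grip 60.4 15.4
t 37.8 grasp [ 0.4689 -0.4317  0.173 ] closing ang 14.12 open 15.4 tiltz [ 0.0017 -0.0009]
tx 407 ty 209 tz -107 twist -24.1 | rows 8
```

Call:
{"api": "send_rows", "payload": {"plan": [{"tx":0,"ty":0,"tz":-40,"twist":0,"fingers":5},{"tx":5,"ty":3,"tz":-90,"twist":0,"fingers":5},{"tx":40,"ty":20,"tz":-107,"twist":-4,"fingers":5},{"tx":85,"ty":44,"tz":-107,"twist":-8,"fingers":5},{"tx":135,"ty":69,"tz":-107,"twist":-12,"fingers":5},{"tx":185,"ty":95,"tz":-107,"twist":-16,"fingers":5},{"tx":235,"ty":121,"tz":-107,"twist":-20,"fingers":5},{"tx":285,"ty":146,"tz":-107,"twist":-24,"fingers":5}]}}

```text
clock: 38.8
tool_pos: [0.5404, -0.1173, 0.4334]
tool_rot: [-0.0, 0.436, 0.9, 0.0]
force: [0.5, -0.3, -2.0]
grip_width: 0.175
grasp_force: 59.2
```

Call:
{"api": "send_rows", "payload": {"plan": [{"tx":0,"ty":0,"tz":0,"twist":0,"fingers":5},{"tx":0,"ty":0,"tz":0,"twist":0,"fingers":5}]}}

```text
clock: 39.05
tool_pos: [0.5402, -0.1194, 0.4335]
tool_rot: [-0.0, 0.437, 0.899, -0.0]
force: [-0.9, -0.6, -2.2]
grip_width: 0.176
grasp_force: 59.2
```

```bash
python3 - <<'E'
from rail import *
grasp(); plan((*R(-.1,-.13),.273,38.2),(*R(.0025,-.13),.273,38.2))
E
```

```text
grasp rail x -227.9 y -215.6 z 278.8 force [-0.9 -0.6 -2.2] grip 59.2 15.0
t 39.05 grasp [ 0.54   -0.1195  0.2788] closing ang 38.12 open 15.0 tiltz [-0.0007 -0.0005]
tx 86 ty 128 tz 6 twist -0.1 | rows 3
tx 86 ty 230 tz 6 twist -0.1 | rows 4
```

Call:
{"api": "send_rows", "payload": {"plan": [{"tx":30,"ty":42,"tz":5,"twist":0,"fingers":5},{"tx":60,"ty":85,"tz":5,"twist":0,"fingers":5},{"tx":86,"ty":125,"tz":5,"twist":0,"fingers":5},{"tx":86,"ty":150,"tz":5,"twist":0,"fingers":5},{"tx":86,"ty":185,"tz":5,"twist":0,"fingers":5},{"tx":86,"ty":218,"tz":5,"twist":0,"fingers":5},{"tx":86,"ty":230,"tz":5,"twist":0,"fingers":5},{"tx":86,"ty":230,"tz":5,"twist":0,"fingers":5}]}}

```text
clock: 40.05
tool_pos: [0.6686, 0.089, 0.4281]
tool_rot: [-0.0, 0.438, 0.899, -0.001]
force: [-0.4, -0.6, -2.5]
grip_width: 0.177
grasp_force: 59.5
```

```bash
python3 - <<'E'
from rail import *
grasp(); bar(); plan((*R(.0025,-.13),.2295,38.2),(*R(.0025,-.009),.2295,38.2))
E
```

```text
grasp rail x 2.0 y -131.2 z 273.4 force [-0.4 -0.6 -2.5] grip 59.5 15.1
wrist bar pts 5076
y -0.15 x mid -1.8 ztop 0.1957
y -0.1 x mid 3.2 ztop 0.1957
y -0.05 x mid 3.1 ztop 0.196
y -0.0 x mid 3.1 ztop 0.1957
ring y -9.1 w 26.6 1043
post y -123.4 x -13.8
post y -208.7 x 3.0
t 40.1 grasp [0.668  0.0882 0.2737] closing ang 37.98 open 15.3 tiltz [-0.0008 -0.0013]
tx 1 ty 1 tz 44 twist -0.2 | rows 1
tx 122 ty 1 tz 44 twist -0.2 | rows 3
```

Call:
{"api": "send_rows", "payload": {"plan": [{"tx":1,"ty":1,"tz":20,"twist":0,"fingers":5},{"tx":1,"ty":1,"tz":40,"twist":0,"fingers":5},{"tx":1,"ty":1,"tz":43,"twist":0,"fingers":5},{"tx":20,"ty":1,"tz":43,"twist":0,"fingers":5},{"tx":55,"ty":1,"tz":43,"twist":0,"fingers":5},{"tx":90,"ty":1,"tz":43,"twist":0,"fingers":5},{"tx":115,"ty":1,"tz":43,"twist":0,"fingers":5},{"tx":122,"ty":1,"tz":44,"twist":0,"fingers":5}]}}

```text
clock: 41.1
tool_pos: [0.5925, 0.1898, 0.3852]
tool_rot: [-0.0, 0.436, 0.9, 0.001]
force: [0.3, -0.4, -3.2]
grip_width: 0.178
grasp_force: 59.4
```

Call:
{"api": "send_rows", "payload": {"plan": [{"tx":0,"ty":0,"tz":1,"twist":0,"fingers":5},{"tx":0,"ty":0,"tz":2,"twist":0,"fingers":5}]}}

```text
clock: 41.35
tool_pos: [0.5943, 0.1858, 0.3829]
tool_rot: [0.001, 0.438, 0.899, -0.0]
force: [-0.3, -0.3, -2.7]
grip_width: 0.178
grasp_force: 59.4
```

```bash
python3 - <<'E'
from rail import *
grasp(); bar(); plan()
E
```

```text
grasp rail x 3.5 y -9.2 z 228.2 force [-0.3 -0.3 -2.7] grip 59.4 15.2
wrist bar pts 5841
y -0.1 x mid 2.9 ztop 0.1954
y -0.05 x mid 1.2 ztop 0.1997
y -0.0 x mid 3.0 ztop 0.1956
y 0.05 x mid 2.1 ztop 0.1964
y 0.1 x mid 2.9 ztop 0.1957
ring y 60.7 w 4.9 280
ring y -0.0 w 8.0 259
post y 70.4 x -3.1
post y -1.8 x 4.1
t 41.4 grasp [0.5944 0.1857 0.228 ] closing ang 38.02 open 15.2 tiltz [ 0.0006 -0.0006]
```

The grasp is at y -9.2, on the ring's centre. I lower and release.

Call:
{"api": "send_rows", "payload": {"plan": [{"tx":0,"ty":0,"tz":1,"twist":0,"fingers":5},{"tx":0,"ty":0,"tz":2,"twist":0,"fingers":5},{"tx":0,"ty":0,"tz":2,"twist":0,"fingers":20},{"tx":0,"ty":0,"tz":2,"twist":0,"fingers":40},{"tx":0,"ty":0,"tz":2,"twist":0,"fingers":60},{"tx":0,"ty":0,"tz":-30,"twist":0,"fingers":60},{"tx":0,"ty":0,"tz":-80,"twist":0,"fingers":60},{"tx":-40,"ty":0,"tz":-100,"twist":0,"fingers":60}]}}

```text
clock: 42.4
tool_pos: [0.6183, 0.1583, 0.4856]
tool_rot: [0.001, 0.435, 0.901, 0.002]
force: [1.1, 0.1, 0.0]
grip_width: 0.705
grasp_force: 0.0
```

Call:
{"api": "send_rows", "payload": {"plan": [{"tx":-60,"ty":0,"tz":0,"twist":0,"fingers":60},{"tx":-120,"ty":0,"tz":0,"twist":0,"fingers":60},{"tx":-180,"ty":0,"tz":0,"twist":0,"fingers":60},{"tx":-240,"ty":-40,"tz":0,"twist":0,"fingers":60},{"tx":-240,"ty":-40,"tz":0,"twist":0,"fingers":60},{"tx":-240,"ty":-40,"tz":0,"twist":0,"fingers":60}]}}

```text
clock: 43.15
tool_pos: [0.7351, -0.0592, 0.4827]
tool_rot: [0.0, 0.438, 0.899, 0.0]
force: [0.6, 1.2, 0.5]
grip_width: 0.704
grasp_force: 0.0
```

```bash
python3 - <<'E'
from rail import *
stubs(); grasp(); bar("top")
for n in("top","side"):
    p,W,c=cam(n); z=W[...,2]; blobs(p,W,(z>.09)&(z<.13)&(np.hypot(W[...,0]-.42,W[...,1]-.187)<.11)&(p[...,0]>130),10)
    save("f"+n,p)
a=cv2.imread("pics/ftop.png")[110:300,120:420]; b=cv2.imread("pics/fside.png")[60:250,220:420]
cv2.imwrite("pics/fin.png",np.hstack([cv2.resize(a,None,fx=1.6,fy=1.6),cv2.resize(b,None,fx=1.6,fy=1.6)]))
E
```

```text
top stub rail x,y 3.5 152.6 z 0.245
side stub rail x,y 1.1 147.3 z 0.2475
side stub rail x,y 1.4 67.6 z 0.2457
side stub rail x,y 1.1 -12.8 z 0.247
grasp rail x -35.2 y -286.5 z 327.9 force [-0.2  0.3 -0.3] grip 0.0 60.0
top bar pts 71
y 0.15 x mid 1.4 ztop 0.1966
post y -216.6 x -10.2
post y 219.0 x -0.1
px 235.0 232.0 n 55 xyz [0.4552 0.1282 0.1179] mean [0.455  0.1289 0.1179] rgb [204. 172. 120.] max [0.02  0.022 0.013]
px 266.0 117.0 n 41 xyz [0.3816 0.2371 0.1183] mean [0.3809 0.2373 0.1175] rgb [181. 144.  91.] max [0.022 0.028 0.015]
px 278.0 128.0 n 37 xyz [0.4197 0.1834 0.1181] mean [0.4197 0.1844 0.1181] rgb [186. 147.  92.] max [0.019 0.025 0.014]
px 291.0 140.0 n 42 xyz [0.4577 0.1245 0.1179] mean [0.458  0.1257 0.1182] rgb [185.5 144.5  93. ] max [0.021 0.02  0.014]
```

View pics/fin.png

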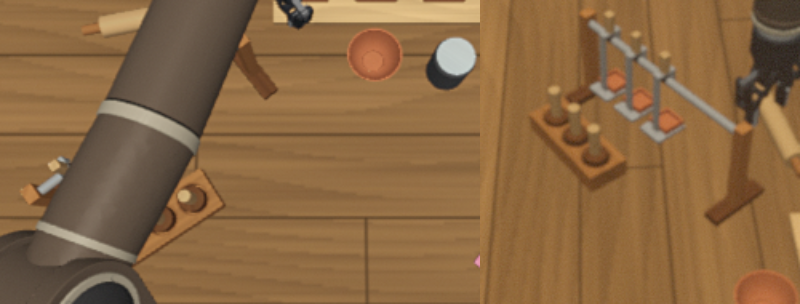

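The side view shows all three carriers hanging on the bar at about (608,30), (637,50) and (664,72), 80 mm apart. The three stamps stand upright in the block at (555,105), (574,125) and (596,145). The bowl and tin are untouched and the robot is clear.

```bash
python3 -c "
from station import manip
print(manip.hand_in())"
```

```text
the job is handed in; nothing more can be done
None
```

The job is handed in with all three stamps measured home in their bores and all three carriers hung on their own rings; the hand-in call returned no pass or fail verdict.

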